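# Turn the settled flask over and set it out on the pedestal

## Task

The filling of the taller closed flask on the bench riser has settled. Take it off the riser, turn it fully upside down, cap straight down, and keep it so for about two seconds; then bring it back upright and gently set it down on the round pedestal, standing flat inside the rim, and let go only once it stands there, without dropping it. Leave the shorter flask standing where it is on the riser.

Things in the scene. Friction and masses are not known exactly. Their poses are not given: they have to be found in the camera images.
- tall_flask: taller of two white eight-sided plastic flasks with closed, immovable grey screw caps; loose, 0.15 to 0.31 kg. Body a regular octagon, 50 mm over opposite flats, 0 to 100 mm above its underside; shoulder narrows to 111 mm; round cap, 40 mm diameter, 115 to 148 mm. Origin: centre of underside; z points to the cap, x, y and the diagonals between them are square to flats
- short_flask: the shorter flask, same width and cap, body only 65 mm tall, 113 mm over all; stands on the same riser about 120 to 150 mm from the tall one (centre to centre), either on its left or its right. Origin: centre of the underside, z up. To be left alone.
- tall_flask_cap (a point): centre of the cap's top face on the tall flask, 148 mm from its underside
- riser_top (a point): centre of the top face of the bench riser, a fixed grey steel plate on two cheeks with a black mat, 110 mm (its x) by 270 mm (its y), 50 mm high; both flasks start standing on it
- pedestal_top (a point): centre of the flat plate on top of the fixed round aluminium pedestal, 50 mm above the bench; plate 110 mm in diameter, with a 3 mm high rounded rim; the flat inside the rim is 100 mm in diameter

How it is judged:
By the outcome, as a careful person would: the job done as asked, in the order asked, and still so for the second after the job is handed in, with the robot touching nothing.
It also fails if it takes over 64 s, if anything falls off the work surface, if the arm or the gripper's body presses on something with over 40 N, if the wrist force passes 120 N, or if a joint passes its speed limit or range.

## Robot

A 6-joint arm with a two-finger parallel gripper is mounted at the origin on a cart in front of the work surface, level with it; the furniture and walls round the work are solid. World frame = base frame: x ahead of the robot, y to its left, z up, the work surface at z = 0. Lengths are in m, angles in rad, forces in N, time in s.
With the tool pointing down it reaches from about 0.375 to 0.9 m from the base axis. Payload 3.1 kg.
Tool frame: the origin (TCP) lies on the centre line of the jaws, within the pads' length; the fingertips stand robot.tip_extent ahead of it and the grasp point (between the pads) lies 3 mm ahead of it (robot.tip_extent is the distance from the TCP to the fingertips, in m); z points along the fingers, y is the line along which they close (so a half turn about z gives the same grasp; the last joint's range is limited). The gripper opens to 87 mm and grips with 3 to 60 N. Pads are 19 mm wide; open, the fingers measure 117 mm over their backs; the gripper's body (75 mm by 190 mm) begins 51 mm behind the grasp point.
Start: joints at [-1.361, 0.527, 1.433, -0, 1.181, -0.178], TCP at [0.236, -0.579, 0.245] pointing down, gripper open.
Joint ranges: [-3.08, 3.08], [-0.75, 2.2], [0.22, 2.44], [-1.43, 4.57], [0, 2.65], [-2.85, 2.85]. Speed limits (rad/s): [2.79, 2.79, 3.14, 3.14, 3.14, 3.14].

## Interface

Orientations are given as a unit quaternion [w, x, y, z].
In Python, from workcell import robot gives the robot as it stands. The module is installed in compiled form; this text tells all that it offers.
- The arm moves only by the tool step_arm, never from a script. Its argument "rows" is a list of rows, each an object of numbers: "dx", "dy", "dz": the shift along the tool's x, y, z in mm; "wx", "wy", "wz": the turn, a rotation vector about the tool's x, y, z in rad. In form: [{"dx": .., "dy": .., "dz": .., "wx": .., "wy": .., "wz": ..}, ...]. A call has 1 to 10 rows; each row shifts and turns the commanded pose from where the row before left it, along the tool's axes as they then stand; what a row does not reach is not made up. A row lasts 1/10 s, in which the tool goes at most 50 mm and 8.59 degrees, less where a joint would pass 70% of its speed; a pose out of reach is approached as far as the arm can. A call with a gripper value outside its range is refused whole. "claw" is the closure, from -1 (fully open) to 1 (shut), set as the call begins (left out, the last holds). The fingers move at their own pace and stop on an object; the grip force is fixed at half the most. Time passes only in rows, so rows that do not move let the fingers close. It gives the time, the measured TCP pose, the force, the opening and the grip force at its end, in the units of the state.
- robot.read_state(): the state, without advancing time (a new reading comes with each control period).
- robot.snapshot(name): name is "scene" or "side" or "wrist"; returns (picture, depth): 480x640x3 uint8, red, green, blue; 480x640 float32, m along the optical axis (not along the pixel's ray), 0 where there is no reading.
- robot.camera_model(name): a dict with "camera_matrix" (3x3 intrinsics, pixels), "origin" and "attitude" of the camera in the world. Camera axes: x right, y down, z forward; pixel columns grow to the right and rows downward; lengths in m; the calibration is good to about 2 mm. A picture is of the moment at which its call begins: read the wrist's pose just before it. camera_model takes no time and is no camera call; for the wrist camera it gives the pose at the moment of the call.
- robot.job_done(): hands the job in; it is judged then, once.
The state is a dict: "clock": time; "q": joint angles; "dq": joint speeds; "joint_efforts": joint torques, N m; "eef_pos": TCP position; "tool_rot": TCP orientation; "ft_force": force on the tool from outside, world axes, zero at the start; "ft_torque": the same for the moment, N m; "gripper_width": finger opening in m; "finger_force": force on a finger pad.
Only numpy, scipy, OpenCV 4.12 (cv2) and the standard library are available. Lean on these libraries where they do the work, as an engineer would, in place of code of your own. Each camera call takes 0.05 s, during which the arm holds its last target. There are 200 camera calls.

## Working session

There is one attempt and no reset: what is moved stays moved. The work goes in short steps, Python scripts to look and compute and a tool call to move; the robot and the scene stay as the last step left them, time stands still between calls to the robot, and variables do not carry over. Pictures are saved under pics/ and viewed, at most 10 in all, crops included, and the job is handed in when it is done.

Besides the shell and the picture viewer there is one more tool, called after "Emit:" by a JSON object that holds its "op" and its "data". step_arm: Moves the arm, as the interface text tells. Its arguments: {"type":"object","properties":{"rows":{"type":"array"},"claw":{"type":"number"}},"required":["rows"]}

```bash
mkdir -p pics; python3 - <<'E'
from workcell import robot
import cv2, numpy as np
s=robot.read_state(); print(s, robot.tip_extent)
for n in ("scene","side"):
    p,d=robot.snapshot(n); m=robot.camera_model(n); print(n,m)
    cv2.imwrite(f"pics/{n}0.png",p[:,:,::-1]); np.savez(f"{n}0.npz",p=p,d=d,K=m["camera_matrix"],o=m["origin"],a=m["attitude"])
E
```

```text
{'clock': 0.0, 'q': array([-1.36149125e+00,  5.28455020e-01,  1.43389992e+00,  5.78023832e-08,
        1.18135696e+00, -1.78520740e-01]), 'dq': array([ 7.65589530e-05, -8.48306504e-04,  1.56884506e-03,  1.65187354e-03,
        4.47985375e-04, -5.55678312e-04]), 'joint_efforts': array([-2.00835444e-06, -4.40039527e+01, -1.76592493e+01,  6.31970144e-02,
        5.82344912e-02, -1.73667809e-04]), 'eef_pos': array([ 0.23623331, -0.57790702,  0.24357917]), 'tool_rot': array([-1.05949673e-03,  9.81257183e-01,  1.92699813e-01, -1.62825113e-05]), 'ft_force': array([0.89672365, 0.45796214, 0.04826508]), 'ft_torque': array([ 0.01994908,  0.00145029, -0.01755832]), 'finger_force': 0.0, 'gripper_width': 0.08715777465849439} 0.022
scene {'camera_matrix': array([[456.66137146,   0.        , 331.06482442],
       [  0.        , 456.66137146, 234.54753217],
       [  0.        ,   0.        ,   1.        ]]), 'origin': array([-0.2295662 ,  0.62185722,  0.81391722]), 'attitude': array([ 0.18206728, -0.37106278,  0.80444527, -0.42665176])}
side {'camera_matrix': array([[484.74224864,   0.        , 318.88563879],
       [  0.        , 484.74224864, 238.97601182],
       [  0.        ,   0.        ,   1.        ]]), 'origin': array([0.33459496, 0.98301922, 0.77862848]), 'attitude': array([ 0.02915148, -0.06676429,  0.87388923, -0.48063535])}
```

View pics/scene0.png

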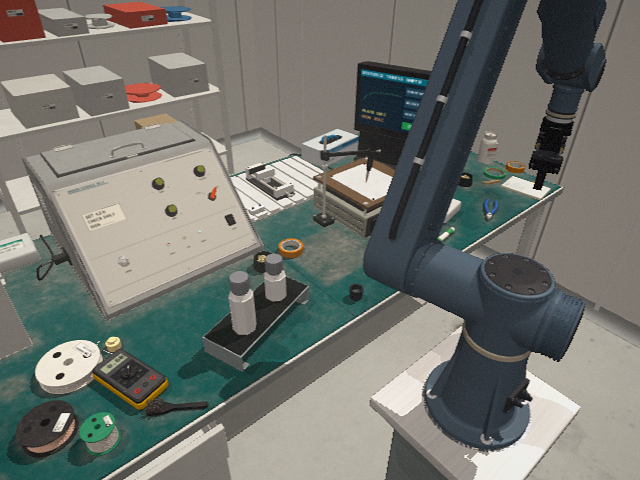

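View pics/side0.png

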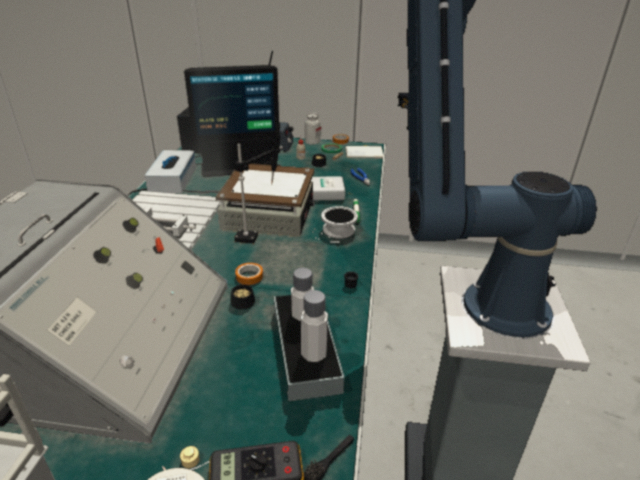

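Scene view: the tall flask is the left one (cap 239,277, base 243,332) and the short one is at (274,262–300). Side view: tall flask at (313,300–360), short one at (302,275), and the pedestal at (340,222) with a dark plate.

```bash
cat > h.py <<'E'
import numpy as np
from scipy.spatial.transform import Rotation as R
def rot(q): return R.from_quat([q[1],q[2],q[3],q[0]]).as_matrix()
def cloud(f):
    z=np.load(f) if isinstance(f,str) else f
    d=z["d"];K=z["K"];v,u=np.mgrid[:480,:640]
    c=np.stack([(u-K[0,2])*d/K[0,0],(v-K[1,2])*d/K[1,1],d],-1)
    w=c@rot(z["a"]).T+z["o"]; w[d==0]=np.nan
    return w,z["p"]
E
python3 - <<'E'
from h import *
import cv2
for n,boxf,boxp in(("scene",(195,240,315,375),None),("side",(265,260,350,405),(310,195,370,250))):
    w,p=cloud(n+"0.npz"); a=boxf; W=w[a[1]:a[3],a[0]:a[2]].reshape(-1,3)
    W=W[np.isfinite(W[:,0])]
    print(n,"riser band")
    t=W[(abs(W[:,2]-.05)<.006)]; r=cv2.minAreaRect(t[:,:2].astype(np.float32)*1000); print(r,np.median(t[:,2]))
    fl=W[(W[:,2]>.065)&(W[:,2]<.3)]
    _,lab,c=cv2.kmeans(fl[:,:2].astype(np.float32),2,None,(3,50,1e-5),5,cv2.KMEANS_PP_CENTERS)
    for k in (0,1):
        q=fl[lab[:,0]==k]; print("flask",len(q),q[:,2].max())
        top=q[q[:,2]>np.percentile(q[:,2],99)-.004]; print(" captop",top.mean(0),len(top),np.ptp(top,0))
        b=q[(q[:,2]<.11)]
        r=cv2.minAreaRect(b[:,:2].astype(np.float32)*1000);print(" body",r)
        print(" ",np.percentile(b[:,:2],[2,50,98],axis=0).round(4).tolist())
    if boxp:
        a=boxp;W=w[a[1]:a[3],a[0]:a[2]].reshape(-1,3);W=W[np.isfinite(W[:,0])]
        t=W[(abs(W[:,2]-.052)<.009)];print("ped",len(t),t.mean(0),np.percentile(t,[1,99],axis=0));print(cv2.minEnclosingCircle(t[:,:2].astype(np.float32)*1000), cv2.fitEllipse(cv2.convexHull(t[:,:2].astype(np.float32)*1000)))
        print("zhist",np.histogram(W[:,2],bins=np.arange(-.01,.12,.01)))
    # overview of obstacles: height map max per 5cm cell
    F=w.reshape(-1,3);F=F[np.isfinite(F[:,0])]
    print("hmap rows y .5..-.6, cols x .25...95 (cm)")
    for y in np.arange(.6,-.65,-.1):
        print(f"{y:.1f}",[int(100*max(0,F[m,2].max())) if (m:=(abs(F[:,1]-y)<.05)&(abs(F[:,0]-x)<.025)).any() else -1 for x in np.arange(.25,1.0,.05)])
E
python3 - <<'E'
import cv2
a=cv2.imread('pics/side0.png')[180:420,200:400]
b=cv2.imread('pics/scene0.png')[230:430,150:350]
cv2.imwrite('pics/c0.png',cv2.hconcat([cv2.resize(a,(400,480)),cv2.resize(b,(400,480))]))
E
```

```text
scene riser band
((545.86083984375, 211.40316772460938), (286.0496520996094, 363.2748107910156), 86.12847900390625) 0.04807980812947865
flask 2081 0.1991307986507055
 captop [0.43682766 0.27455053 0.19594825] 192 [0.03810914 0.03759777 0.00567416]
 body ((454.23345947265625, 222.57684326171875), (49.009918212890625, 162.31761169433594), 20.840848922729492)
  [[0.412, 0.1434], [0.4387, 0.2613], [0.483, 0.2988]]
flask 355 0.09367438385618743
 captop [0.7476795  0.21942258 0.09066245] 20 [0.01366626 0.02486928 0.00516769]
 body ((736.5506591796875, 184.04405212402344), (120.02093505859375, 33.55393981933594), 87.3415756225586)
  [[0.7216, 0.1376], [0.7332, 0.2026], [0.7503, 0.2398]]
hmap rows y .5..-.6, cols x .25...95 (cm)
0.6 [-1, 0, 4, 4, 4, 3, 3, 2, 2, 2, 20, 0, 0, 0, 6]
0.5 [-1, 0, 1, 3, 3, 4, 3, 2, 2, 7, 12, 17, 22, 27, 28]
0.4 [-1, 0, 0, 0, 5, 4, 0, 0, 0, 7, 12, 17, 22, 26, 28]
0.3 [-1, 0, 5, 19, 19, 5, 0, 0, 0, 7, 12, 18, 24, 26, 30]
0.2 [-1, 0, 0, 5, 16, 16, 5, 0, 0, 7, 12, 18, 24, 26, 30]
0.1 [39, 0, 0, 0, 16, 16, 0, 3, 3, 6, 12, 18, 24, 26, 28]
0.0 [58, 55, 3, 3, 0, 0, 0, 1, 
[... 1637 characters left out ...]
0, 0, -1, -1]
0.5 [-1, -1, 1, 3, 3, 4, 3, 3, 2, 6, 11, 17, 22, 26, 26]
0.4 [-1, -1, 1, 0, 5, 5, 0, 0, 0, 7, 12, 17, 22, 26, 28]
0.3 [-1, -1, 5, 19, 20, 5, 0, 0, 0, 6, 12, 18, 24, 26, 28]
0.2 [-1, -1, 0, 5, 16, 16, 5, 0, 0, 7, 12, 18, 24, 26, 28]
0.1 [40, -1, 0, 0, 16, 16, 5, 3, 3, 7, 12, 18, 24, 26, 28]
0.0 [59, 56, 3, 3, 0, 0, 0, 1, 2, 2, 0, 0, -1, -1, -1]
-0.1 [66, 66, 0, 0, 0, 0, 0, 0, 2, 1, 0, 0, 1, 5, 4]
-0.2 [0, 65, 0, 4, 5, 5, 11, 12, 12, 29, 24, 12, 4, 6, 4]
-0.3 [0, 0, 0, 5, 5, 5, 12, 12, 32, 24, 12, 12, 1, 2, 2]
-0.4 [0, 0, 0, 2, 5, 0, 12, 12, 23, 12, 12, 12, 3, 3, 2]
-0.5 [0, 0, 0, 2, 4, 4, 12, 12, 11, 12, 11, 11, -1, 0, 1]
-0.6 [33, 53, 0, 1, 4, 4, 4, 4, -1, 7, 7, -1, -1, 36, 37]
```

View pics/c0.png

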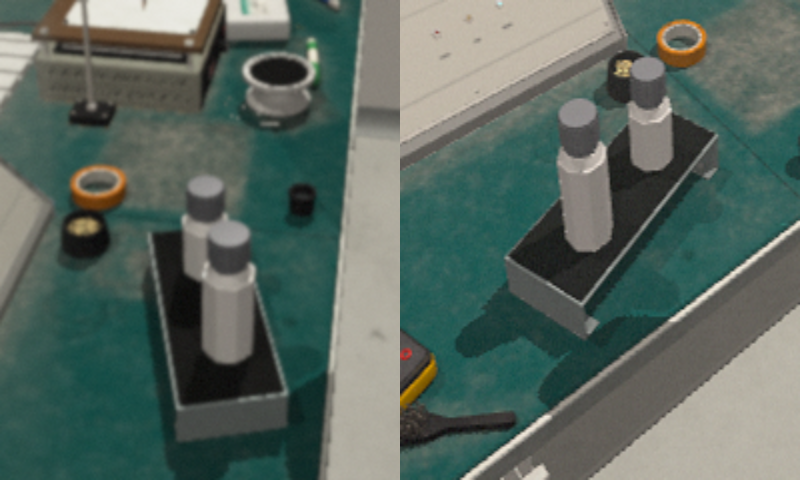

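The crop shows the riser's long axis turned about 19° and the tall flask on the left (+y) end. Now a first move towards the middle, reading the joints as I go to identify the arm geometry.

Emit:
{"op": "step_arm", "data": {"rows": [{"dx": 28,"dy": -33,"dz": -8},{"dx": 28,"dy": -33,"dz": -8},{"dx": 28,"dy": -33,"dz": -8},{"dx": 28,"dy": -33,"dz": -8},{"dx": 28,"dy": -33,"dz": -8},{"dx": 28,"dy": -33,"dz": -8},{"dx": 28,"dy": -33,"dz": -8}], "claw": -1}}

```text
validation failed for argument at $.ro...
```

```bash
cat > s.py <<'E'
from workcell import robot
import numpy as np
s=robot.read_state();print(s['clock'],[s[k].round(4).tolist() for k in('q','eef_pos','tool_rot','ft_force')],s['gripper_width'])
open('log.txt','a').write(repr((s['q'].tolist(),s['eef_pos'].tolist(),s['tool_rot'].tolist()))+'\n')
E
python3 s.py
```

```text
0.1 [[-1.3615, 0.5284, 1.4338, -0.0, 1.1814, -0.1785], [0.2362, -0.578, 0.2436], [-0.001, 0.9813, 0.1927, -0.0], [-0.2528, -1.0539, 0.0334]] 0.0866613092490511
```

Emit:
{"op": "step_arm", "data": {"rows": [{"dx": 28,"dy": -33,"dz": -8},{"dx": 28,"dy": -33,"dz": -8},{"dx": 28,"dy": -33,"dz": -8},{"dx": 28,"dy": -33,"dz": -8},{"dx": 28,"dy": -33,"dz": -8},{"dx": 28,"dy": -33,"dz": -8},{"dx": 28,"dy": -33,"dz": -8}]}}

```text
validation failed for argument at $.ro...
```

```bash
python3 s.py
```

```text
0.1 [[-1.3615, 0.5284, 1.4338, -0.0, 1.1814, -0.1785], [0.2362, -0.578, 0.2436], [-0.001, 0.9813, 0.1927, -0.0], [-0.2528, -1.0539, 0.0334]] 0.0866613092490511
```

Emit:
{"op": "step_arm", "data": {"rows": [{"wx": 0.14,"dz": -20},{"wx": 0.14,"dz": -20},{"wx": 0.14,"dz": -20},{"wx": 0.14,"dz": -20},{"wx": 0.14,"dz": -20}]}}

```text
validation failed for argument at $.ro...
```

```bash
python3 s.py
```

```text
0.1 [[-1.3615, 0.5284, 1.4338, -0.0, 1.1814, -0.1785], [0.2362, -0.578, 0.2436], [-0.001, 0.9813, 0.1927, -0.0], [-0.2528, -1.0539, 0.0334]] 0.0866613092490511
```

Emit:
{"op": "step_arm", "data": {"rows": [{"dx": 28,"dy": -33,"dz": -8,"wx": 0,"wy": 0,"wz": 0},{"dx": 28,"dy": -33,"dz": -8,"wx": 0,"wy": 0,"wz": 0},{"dx": 28,"dy": -33,"dz": -8,"wx": 0,"wy": 0,"wz": 0},{"dx": 28,"dy": -33,"dz": -8,"wx": 0,"wy": 0,"wz": 0},{"dx": 28,"dy": -33,"dz": -8,"wx": 0,"wy": 0,"wz": 0},{"dx": 28,"dy": -33,"dz": -8,"wx": 0,"wy": 0,"wz": 0},{"dx": 28,"dy": -33,"dz": -8,"wx": 0,"wy": 0,"wz": 0}], "claw": -1}}

```text
clock: 0.8
eef_pos: [0.3305, -0.2887, 0.3006]
tool_rot: [-0.0, 0.981, 0.192, -0.0]
ft_force: [0.8, -0.3, 0.4]
gripper_width: 0.087
finger_force: 0.0
```

```bash
python3 s.py
```

```text
0.8 [[-0.9738, 0.1985, 1.8011, 0.0002, 1.1428, 0.2097], [0.3305, -0.2887, 0.3006], [-0.0004, 0.9813, 0.1924, -0.0], [0.8354, -0.2886, 0.4368]] 0.0870480111426533
```

Emit:
{"op": "step_arm", "data": {"rows": [{"dx": 28,"dy": -33,"dz": -8,"wx": 0,"wy": 0,"wz": 0},{"dx": 28,"dy": -33,"dz": -8,"wx": 0,"wy": 0,"wz": 0},{"dx": 28,"dy": -33,"dz": -8,"wx": 0,"wy": 0,"wz": 0},{"dx": 28,"dy": -33,"dz": -8,"wx": 0,"wy": 0,"wz": 0},{"dx": 28,"dy": -33,"dz": -8,"wx": 0.14,"wy": 0,"wz": 0},{"dx": 28,"dy": -33,"dz": -8,"wx": 0.14,"wy": 0,"wz": 0},{"dx": 0,"dy": 0,"dz": -10,"wx": 0.14,"wy": 0,"wz": 0},{"dx": 0,"dy": 0,"dz": -10,"wx": 0.14,"wy": 0,"wz": 0}]}}

```text
clock: 1.6
eef_pos: [0.4146, -0.05, 0.3729]
tool_rot: [-0.273, 0.942, 0.187, -0.053]
ft_force: [0.3, 0.1, 0.4]
gripper_width: 0.087
finger_force: 0.0
```

```bash
python3 s.py; python3 - <<'E'
from workcell import robot
import cv2,numpy as np
from h import *
for n in("scene","side","wrist"):
    m=robot.camera_model(n);p,d=robot.snapshot(n);cv2.imwrite(f"pics/{n}1.png",p[:,:,::-1]);np.savez(f"{n}1.npz",p=p,d=d,K=m["camera_matrix"],o=m["origin"],a=m["attitude"])
    W,_=cloud(f"{n}1.npz");W=W.reshape(-1,3)
    t=W[(abs(W[:,2]-.052)<.012)&(np.hypot(W[:,0]-.44,W[:,1]+.28)<.09)]
    if len(t)>30:
        for lo,hi in((.04,.0515),(.0515,.064)):
            u=t[(t[:,2]>lo)&(t[:,2]<hi)];
            if len(u)>10: print(n,len(u),u.mean(0),cv2.minEnclosingCircle(u[:,:2].astype(np.float32)*1000),cv2.fitEllipse(cv2.convexHull(u[:,:2].astype(np.float32)*1000)))
E
```

```text
1.6 [[-0.6029, 0.2729, 1.6076, 0.3012, 1.7404, 0.5537], [0.4146, -0.05, 0.3729], [-0.2732, 0.9421, 0.1872, -0.0534], [0.2568, 0.1325, 0.3696]] 0.0869553952990699
side 441 [ 0.45092588 -0.29030982  0.04902752] ((447.6793212890625, -297.84759521484375), 58.852699279785156) ((450.7317810058594, -296.8741455078125), (107.68191528320312, 115.46028900146484), 2.0315494537353516)
side 162 [ 0.45103129 -0.29818871  0.05259126] ((450.83258056640625, -297.142333984375), 55.500030517578125) ((451.25811767578125, -296.5159606933594), (107.02921295166016, 109.62818908691406), 15.046957969665527)
```

```bash
cat > kin.py <<'E'
import numpy as np
from scipy.optimize import least_squares
from scipy.spatial.transform import Rotation as R
def Rz(a):return R.from_euler('z',a).as_matrix()
def Ry(a):return R.from_euler('y',a).as_matrix()
def frames(q,s4=1,s6=1):
    A=Rz(q[0]);B=A@Ry(q[1]);C=B@Ry(q[2]);D=C@Rz(s4*q[3])@Ry(q[4])@Rz(s6*q[5]);return A,B,C,D
log=[eval(l) for l in open('log.txt')]
def fit():
    M=[];b=[]
    for q,p,r in log:
        A,B,C,D=frames(q)
        M.append(np.c_[A[:,0],A[:,2],B[:,2],C[:,0],C[:,2],D[:,2]]);b.append(p)
    M=np.vstack(M);b=np.hstack(b);x=np.linalg.lstsq(M,b,rcond=None)
    return x[0],M@x[0]-b,x[3]
E
python3 - <<'E'
from kin import *
print(fit())
for q,p,r in log:
    for s4 in(1,-1):
        D=frames(q,s4)[3]; T=R.from_quat([r[1],r[2],r[3],r[0]]).as_matrix(); print(s4,(D.T@T).round(3).tolist(), T.round(3)[:,2])
E
```

```text
(array([0.64956141, 2.33699399, 0.40465817, 1.73583574, 0.45903728,
       0.66328621]), array([-1.08597200e-01, -2.30078889e-02, -1.48341103e-04, -1.08597200e-01,
       -2.30078889e-02, -1.48341103e-04, -1.08597200e-01, -2.30078889e-02,
       -1.48341103e-04, -9.16633346e-02, -6.24603627e-02,  3.03189131e-04,
        7.05471768e-05,  1.70243502e-05,  1.41834179e-04]), array([4.40754528, 3.20068489, 0.51952615, 0.23292946, 0.06192382,
       0.03409821]))
1 [[0.0, -1.0, -0.0], [1.0, 0.0, 0.0], [-0.0, -0.0, 1.0]] [-0.     0.002 -1.   ]
-1 [[0.0, -1.0, 0.0], [1.0, 0.0, -0.0], [0.0, 0.0, 1.0]] [-0.     0.002 -1.   ]
1 [[0.0, -1.0, -0.0], [1.0, 0.0, 0.0], [-0.0, -0.0, 1.0]] [-0.     0.002 -1.   ]
-1 [[0.0, -1.0, 0.0], [1.0, 0.0, -0.0], [0.0, 0.0, 1.0]] [-0.     0.002 -1.   ]
1 [[0.0, -1.0, -0.0], [1.0, 0.0, 0.0], [-0.0, -0.0, 1.0]] [-0.     0.002 -1.   ]
-1 [[0.0, -1.0, 0.0], [1.0, 0.0, -0.0], [0.0, 0.0, 1.0]] [-0.     0.002 -1.   ]
1 [[0.0, -1.0, -0.0], [1.0, 0.0, 0.0], [-0.0, -0.0, 1.0]] [-0.     0.001 -1.   ]
-1 [[-0.0, -1.0, 0.0], [1.0, -0.0, 0.0], [-0.0, 0.0, 1.0]] [-0.     0.001 -1.   ]
1 [[0.0, -1.0, 0.0], [1.0, 0.0, 0.0], [-0.0, -0.0, 1.0]] [-0.203  0.495 -0.845]
-1 [[0.019, -0.948, 0.319], [0.871, 0.172, 0.46], [-0.49, 0.269, 0.829]] [-0.203  0.495 -0.845]
```

```bash
sed -i 's/np.c_\[A\[:,0\],A\[:,2\]/np.c_[A[:,1],A[:,2]/; s/C\[:,0\],C/C/' kin.py; sed -i 's/D\[:,2\]\]/D[:,2]]/' kin.py; python3 - <<'E'
from kin import *
print(*fit(),sep='\n')
E
```

```text
[0.11202853 0.12695267 0.59428999 0.34146635 0.26588212]
[ 1.06853369e-03 -7.85982067e-05  3.99180374e-04  1.06853369e-03
 -7.85982067e-05  3.99180374e-04  1.06853369e-03 -7.85982067e-05
  3.99180374e-04  2.53690151e-03 -1.90896706e-03  1.15523287e-03
 -5.22128667e-03 -1.39733773e-03 -2.35277399e-03]
[3.82224962 2.26139345 2.237875   0.49262225 0.16045671]
```

```bash
python3 - <<'E'
from kin import *
from h import cloud, rot
import cv2
q,p,r=log[-1]; T=rot(r); p=np.array(p)
W=np.vstack([cloud(n+"1.npz")[0].reshape(-1,3) for n in("scene","side")])
L=(W-p)@T; L=L[np.isfinite(L[:,0])]
for z in np.arange(-.2,.03,.02):
    m=(abs(L[:,2]-z)<.01)&(np.hypot(L[:,0],L[:,1])<.13)
    if m.sum()>5: print("gz %.2f"%z,m.sum(),np.percentile(L[m,:2],[1,99],axis=0).round(3).tolist())
pts=[]
for n in("scene0","side0","scene1","side1"):
    w,_=cloud(n+".npz"); w=w.reshape(-1,3); w=w[np.isfinite(w[:,0])]
    m=(w[:,2]>.062)&(w[:,2]<.142)&(np.hypot(w[:,0]-.438,w[:,1]-.276)<.04)
    x=w[m]; 
    t=w[(w[:,2]>.192)&(w[:,2]<.206)&(np.hypot(w[:,0]-.438,w[:,1]-.276)<.04)]
    print(n,len(x),"captop",cv2.minEnclosingCircle(t[:,:2].astype(np.float32)*1000),t[:,2].mean())
    def f(v):
        k=v[2]+np.arange(8)*np.pi/4; return (x[:,:2]-v[:2])@np.array([np.cos(k),np.sin(k)])
    res=[]
    for a in np.arange(0,45,5):
        s=least_squares(lambda v:f(v).max(1)-.025,[.438,.276,np.radians(a)],loss='soft_l1',f_scale=.001,x_scale=[.01,.01,.1]); res.append((s.cost*1e6,s.x))
    res.sort(key=lambda t:t[0]); print([ (round(c,1),(x[:2]*1000).round(1).tolist(),round(np.degrees(x[2])%45,1)) for c,x in res[::2]])
E
```

```text
gz -0.20 269 [[-0.029, -0.033], [0.038, 0.011]]
gz -0.18 318 [[-0.031, -0.034], [0.035, 0.01]]
gz -0.16 192 [[-0.026, -0.037], [0.038, 0.008]]
gz -0.14 378 [[-0.035, -0.049], [0.038, 0.019]]
gz -0.12 250 [[-0.021, -0.051], [0.026, 0.016]]
gz -0.10 137 [[-0.028, -0.091], [0.028, 0.021]]
gz -0.08 646 [[-0.035, -0.095], [0.038, 0.084]]
gz -0.06 809 [[-0.035, -0.088], [0.039, 0.084]]
gz -0.04 346 [[-0.03, -0.087], [0.035, 0.086]]
gz -0.02 202 [[-0.01, -0.058], [0.013, 0.061]]
gz -0.00 209 [[-0.009, -0.053], [0.012, 0.055]]
gz 0.02 149 [[-0.01, -0.054], [0.012, 0.053]]
scene0 651 captop ((436.6448974609375, 274.115478515625), 20.751426696777344) 0.19568984585861546
[(np.float64(265.7), [438.6, 273.3], np.float64(4.1)), (np.float64(265.7), [438.6, 273.3], np.float64(4.1)), (np.float64(265.7), [438.6, 273.3], np.float64(4.1)), (np.float64(265.7), [438.6, 273.3], np.float64(4.1)), (np.float64(265.7), [438.6, 273.3], np.float64(4.1))]
side0 755 captop ((440.1494140625, 277.2250061035156), 21.179367065429688) 0.19706729794508848
[(np.float64(259.4), [440.1, 275.6], np.float64(3.8)), (np.float6
[... 243 characters left out ...]
, 273.8923034667969), 21.150876998901367) 0.1957786943028626
[(np.float64(261.4), [438.6, 273.3], np.float64(4.5)), (np.float64(261.4), [438.6, 273.3], np.float64(4.5)), (np.float64(261.4), [438.6, 273.3], np.float64(4.5)), (np.float64(261.5), [438.6, 273.4], np.float64(4.3)), (np.float64(261.5), [438.6, 273.4], np.float64(4.3))]
side1 762 captop ((439.1977844238281, 277.95257568359375), 21.77875518798828) 0.19699851109944125
[(np.float64(268.2), [440.0, 275.6], np.float64(4.2)), (np.float64(268.2), [440.0, 275.6], np.float64(4.2)), (np.float64(268.2), [440.0, 275.6], np.float64(4.2)), (np.float64(268.2), [440.0, 275.6], np.float64(4.2)), (np.float64(268.2), [440.0, 275.6], np.float64(4.2))]
```

View pics/wrist1.png

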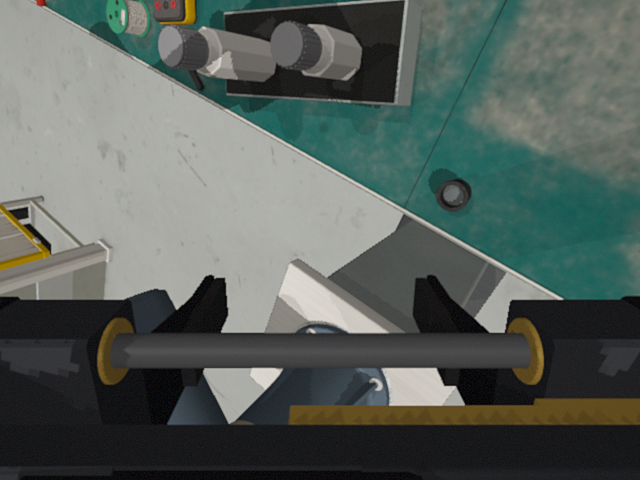

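Wrist view: both flasks are at the top (tall cap at 185,45, short cap at 300,45). The gripper body's 190 mm side runs along tool y. Next, which tool headings are reachable.

```bash
cat >> kin.py <<'E'
X=fit()[0]
LO=np.array([-3.08,-.75,.22,-1.43,0,-2.85]);HI=np.array([3.08,2.2,2.44,4.57,2.65,2.85])
def tool(phi,tilt,inv):
    """tool z at azimuth phi(deg), tilted down by tilt(deg); flask axis vertical => rotation with y horizontal"""
    p,t=np.radians([phi,tilt]); z=np.array([np.cos(p)*np.cos(t),np.sin(p)*np.cos(t),-np.sin(t)])
    y=np.array([-np.sin(p),np.cos(p),0])*inv; return np.c_[np.cross(y,z),y,z]
def ik(p,T):
    d,h,L1,L2,L3=X; out=[]
    w=np.asarray(p)-L3*T[:,2]; r=np.hypot(w[0],w[1])
    if r<abs(d): return out
    q1=np.arctan2(w[1],w[0])-np.arcsin(d/r); rr=np.sqrt(r*r-d*d); zz=w[2]-h; D2=rr*rr+zz*zz
    c=(D2-L1*L1-L2*L2)/(2*L1*L2)
    if abs(c)>1: return out
    q3=np.arccos(c); q2=np.arctan2(rr,zz)-np.arctan2(L2*np.sin(q3),L1+L2*np.cos(q3))
    C=Rz(q1)@Ry(q2+q3); M=C.T@T@Rz(-np.pi/2)
    q5=np.arccos(np.clip(M[2,2],-1,1)); q4=np.arctan2(M[1,2],M[0,2]); q6=np.arctan2(M[2,1],-M[2,0])
    for a in(-2*np.pi,0,2*np.pi):
        for b in (-2*np.pi,0,2*np.pi):
            q=np.array([(q1+np.pi)%(2*np.pi)-np.pi,q2,q3,q4+a,q5,q6+b])
            if (q>=LO+.03).all() and (q<=HI-.03).all(): out.append(q)
    return out
E
python3 - <<'E'
from kin import *
for nm,P,phis in(("grasp",(.439,.2745,.128),(4.2,49.2,-40.8,-85.8)),("invert",(.5,.0,.4),range(-90,91,30)),("place",(.451,-.297,.13),range(-180,180,30))):
    for phi in phis:
        for tilt in ((0,20,40) if nm=="grasp" else (0,)):
            for inv in(1,-1):
                for q in ik(P,tool(phi,tilt,inv)): print(nm,phi,tilt,inv,q.round(2))
E
```

```text
grasp -40.8 40 1 [ 0.73  0.62  2.1  -1.34  0.89  1.03]
grasp -40.8 40 -1 [ 0.73  0.62  2.1  -1.34  0.89 -2.12]
grasp -85.8 0 1 [ 0.75  1.04  1.61 -0.96  1.87  1.17]
grasp -85.8 0 -1 [ 0.75  1.04  1.61 -0.96  1.87 -1.97]
grasp -85.8 20 1 [ 0.73  0.9   1.63 -0.84  1.62  1.09]
grasp -85.8 20 -1 [ 0.73  0.9   1.63 -0.84  1.62 -2.05]
grasp -85.8 40 1 [ 0.67  0.76  1.68 -0.71  1.36  0.99]
grasp -85.8 40 -1 [ 0.67  0.76  1.68 -0.71  1.36 -2.15]
invert -90 0 1 [ 0.29  0.54  1.79 -1.37  1.78  0.78]
invert -90 0 -1 [ 0.29  0.54  1.79 -1.37  1.78 -2.36]
invert -60 0 1 [0.3  0.38 2.14 4.53 1.44 0.97]
invert -60 0 -1 [ 0.3   0.38  2.14  4.53  1.44 -2.18]
invert 60 0 1 [-0.82  0.38  2.14  1.33  1.74  2.17]
invert 60 0 -1 [-0.82  0.38  2.14  1.33  1.74 -0.98]
invert 90 0 1 [-0.69  0.54  1.79  1.06  2.05  2.25]
invert 90 0 -1 [-0.69  0.54  1.79  1.06  2.05 -0.89]
place -180 0 1 [-0.54  1.13  1.27 -0.68  2.19  1.13]
place -180 0 -1 [-0.54  1.13  1.27 -0.68  2.19 -2.01]
place -150 0 1 [-0.4   1.05  1.55 -0.99  1.89  1.12]
place -150 0 -1 [-0.4   1.05  1.55 -0.99  1.89 -2.02]
place -120 0 1 [-0.31  0.97  1.91 -1.36  1.62  1.32]
place -120 0 -1 [-0.31  0.97  1.91 -1.36  1.62 -1.82]
place -90 0 1 [-0.32  0.96  2.33  4.4   1.62  1.71]
place -90 0 -1 [-0.32  0.96  2.33  4.4   1.62 -1.43]
place 30 0 1 [-1.33  0.95  2.23  1.29  1.56  1.53]
place 30 0 -1 [-1.33  0.95  2.23  1.29  1.56 -1.61]
place 60 0 1 [-1.21  0.99  1.83  0.91  1.77  1.83]
place 60 0 -1 [-1.21  0.99  1.83  0.91  1.77 -1.32]
place 90 0 1 [-1.05  1.07  1.48  0.6   2.08  1.9 ]
place 90 0 -1 [-1.05  1.07  1.48  0.6   2.08 -1.25]
place 120 0 1 [-0.88  1.14  1.23  0.24  2.33  1.73]
place 120 0 -1 [-0.88  1.14  1.23  0.24  2.33 -1.41]
place 150 0 1 [-0.7   1.17  1.15 -0.26  2.38  1.38]
place 150 0 -1 [-0.7   1.17  1.15 -0.26  2.38 -1.76]
```

```bash
cat > plan.py <<'E'
from kin import *
import sys
def seg(p,T,p2,T2,nmax=45,wmax=.13):
    """constant world-line translation OR rotation about TCP; prints per-row tool numbers and checks IK"""
    out=[]
    dT=R.from_matrix(T.T@T2).as_rotvec(); dp=T.T@(np.asarray(p2)-p)*1000
    for kind,v,lim in(("rot",dT,wmax),("mov",dp,nmax)):
        n=int(np.ceil(np.linalg.norm(v)/lim-1e-6))
        if np.linalg.norm(v)<1e-3: continue
        if kind=="mov": v=T2.T@(np.asarray(p2)-p)*1000
        prev=None;mx=0;bad=0;ze=[]
        for i in range(n+1):
            if kind=="rot": P,Q=p,T@R.from_rotvec(dT*i/n).as_matrix()
            else: P,Q=np.asarray(p)+(np.asarray(p2)-p)*i/n,T2
            s=ik(P,Q)
            if not s: bad+=1; continue
            q=min(s,key=lambda s:np.abs(s-prev).sum()) if prev is not None else s[0]
            if prev is not None: mx=max(mx,np.abs(q-prev).max())
            else: first=q
            prev=q
        print(kind,n,"rows of",(v/n).round(3).tolist(),"bad",bad,"maxstep",round(mx,2),"q0",first.round(2) if bad<n+1 else None,"q",None if prev is None else prev.round(2))
    return np.asarray(p2),T2
E
python3 - <<'E'
from plan import *
from h import rot
q,p,r=log[-1];p=np.array(p);T=rot(r)
G=np.array([.4393,.2745,.128]); Tg=tool(-85.8,0,1); g=G-.003*Tg[:,2]
print("g",g)
p1,T1=seg(p,T,[.43,.30,.42],T)
p2,T2=seg(p1,T1,p1,tool(-85.8,45,1)); p2,T2=seg(p2,T2,p2,Tg)
p3,T3=seg(p2,T2,g-.10*Tg[:,2]+[0,0,.2],Tg)
p3,T3=seg(p3,T3,g-.10*Tg[:,2],Tg)
p4,T4=seg(p3,T3,g,Tg)
print("carry");p5,T5=seg(p4,T4,g+[0,0,.3],Tg)
p,T=seg(p5,T5,p5,tool(-175,0,1))
p,T=seg(p,T,[.5,.0,.43],T)
for ph in(-220,-265,-280): p,T=seg(p,T,p,tool(ph,0,1))
p,T=seg(p,T,[.45,-.297,.43],T)
p,T=seg(p,T,[.45,-.297,.128],T)
print("inv");a=seg(p5,T5,p5,Tg@Rz(-1.57));seg(*a,p5,Tg@Rz(-3.14))
E
```

```text
g [0.43908029 0.27749194 0.128     ]
mov 8 rows of [18.497, -36.686, 16.272] bad 0 maxstep 0.09 q0 [-0.59  0.28  1.59  0.31  1.75  0.56] q [0.11 0.28 1.45 0.54 1.58 1.25]
rot 14 rows of [-0.069, -0.073, -0.07] bad 0 maxstep 0.09 q0 [0.11 0.28 1.45 0.54 1.58 1.25] q [ 0.69  0.51  1.17 -0.66  1.91  0.54]
rot 7 rows of [-0.0, -0.112, 0.0] bad 0 maxstep 0.08 q0 [ 0.69  0.51  1.17 -0.66  1.91  0.54] q [ 0.78  0.71  1.34 -1.19  2.19  0.6 ]
mov 3 rows of [30.667, 2.469, -25.629] bad 0 maxstep 0.06 q0 [ 0.78  0.71  1.34 -1.19  2.19  0.6 ] q [ 0.85  0.89  1.22 -1.1   2.22  0.69]
mov 5 rows of [40.0, 0.0, 0.0] bad 0 maxstep 0.08 q0 [ 0.85  0.89  1.22 -1.1   2.22  0.69] q [ 0.85  1.12  1.32 -0.93  2.04  1.03]
mov 3 rows of [0.0, 0.0, 33.333] bad 0 maxstep 0.1 q0 [ 0.85  1.12  1.32 -0.93  2.04  1.03] q [ 0.75  1.04  1.6  -0.96  1.88  1.17]
carry
mov 7 rows of [-42.857, 0.0, 0.0] bad 0 maxstep 0.11 q0 [ 0.75  1.04  1.6  -0.96  1.88  1.17] q [ 0.75  0.68  1.38 -1.21  2.16  0.6 ]
rot 12 rows of [0.13, 0.0, 0.0] bad 7 maxstep 0.1 q0 [ 0.75  0.68  1.38 -1.21  2.16  0.6 ] q [ 0.56  0.82  1.06 -0.99  2
[... 251 characters left out ...]
 1.69  1.06  2.14  2.34]
rot 3 rows of [0.087, 0.0, 0.0] bad 0 maxstep 0.06 q0 [-0.66  0.54  1.69  1.06  2.14  2.34] q [-0.74  0.45  1.86  1.17  1.98  2.31]
mov 7 rows of [0.0, -0.333, -43.024] bad 0 maxstep 0.1 q0 [-0.74  0.45  1.86  1.17  1.98  2.31] q [-1.11  0.69  1.36  1.02  2.37  2.43]
mov 7 rows of [43.143, 0.0, 0.0] bad 0 maxstep 0.11 q0 [-1.11  0.69  1.36  1.02  2.37  2.43] q [-1.11  1.04  1.59  0.7   1.97  1.89]
inv
rot 13 rows of [-0.0, 0.0, -0.121] bad 0 maxstep 0.12 q0 [ 0.75  0.68  1.38 -1.21  2.16  0.6 ] q [ 0.75  0.68  1.38 -1.21  2.16 -0.97]
rot 13 rows of [-0.0, -0.0, -0.121] bad 0 maxstep 0.12 q0 [ 0.75  0.68  1.38 -1.21  2.16 -0.97] q [ 0.75  0.68  1.38 -1.21  2.16 -2.54]
```

```bash
python3 - <<'E'
from plan import *
g=np.array([.4391,.2775,.128]); up=g+[0,0,.27]
for (d,ph) in ((60,60),(60,75),(70,60),(75,90)):
    print("==",d,ph)
    p,T=seg(up,tool(-85.8,0,1),up,tool(-85.8,d,1))
    p,T=seg(p,T,[.5,.0,.4],T)
    p,T=seg(p,T,[.45,-.297,.4],T)
    p,T=seg(p,T,p,tool(-10,d,1))
    p,T=seg(p,T,p,tool(ph,d,1))
    p,T=seg(p,T,p,tool(ph,0,1))
    p,T=seg(p,T,[.451,-.297,.128],T)
E
```

```text
== 60 60
rot 9 rows of [0.0, 0.116, 0.0] bad 0 maxstep 0.09 q0 [ 0.75  0.71  1.42 -1.17  2.13  0.67] q [ 0.57  0.42  1.27 -0.46  1.71  0.5 ]
mov 7 rows of [-34.934, 5.773, 19.839] bad 0 maxstep 0.08 q0 [ 0.57  0.42  1.27 -0.46  1.71  0.5 ] q [ 0.04  0.27  1.5  -0.53  1.38  0.08]
mov 7 rows of [-36.192, -10.231, 20.896] bad 0 maxstep 0.09 q0 [ 0.04  0.27  1.5  -0.53  1.38  0.08] q [-0.6   0.21  1.59 -0.47  1.05 -0.49]
rot 11 rows of [-0.06, 0.0, -0.104] bad 0 maxstep 0.22 q0 [-0.6   0.21  1.59 -0.47  1.05 -0.49] q [-0.98  0.13  1.7   0.45  0.98 -2.56]
rot 10 rows of [-0.061, 0.0, -0.106] bad 6 maxstep 5.52 q0 [-0.98  0.13  1.7   0.45  0.98 -2.56] q [-1.02  0.37  1.35  0.46  1.68  2.63]
rot 9 rows of [0.0, -0.116, -0.0] bad 0 maxstep 0.09 q0 [-1.02  0.37  1.35  0.46  1.68  2.63] q [-1.21  0.61  1.64  1.09  2.09  2.33]
mov 7 rows of [38.857, -0.124, 0.071] bad 0 maxstep 0.09 q0 [-1.21  0.61  1.64  1.09  2.09  2.33] q [-1.21  0.99  1.83  0.91  1.77  1.82]
== 60 75
rot 9 rows of [0.0, 0.116, 0.0] bad 0 maxstep 0.09 q0 [ 0.75  0.71  1.42 -1.17  2.13  0.67] q [ 0.57  0.42  1.27 -0.46  1.71 
[... 2067 characters left out ...]
6  1.4  -0.12]
mov 7 rows of [-40.367, -10.231, 10.816] bad 0 maxstep 0.09 q0 [-0.09  0.25  1.45 -0.26  1.4  -0.12] q [-0.7   0.25  1.45 -0.2   1.26 -0.73]
rot 11 rows of [-0.031, 0.0, -0.116] bad 0 maxstep 0.15 q0 [-0.7   0.25  1.45 -0.2   1.26 -0.73] q [-0.88  0.21  1.51  0.18  1.22 -2.32]
rot 14 rows of [-0.032, -0.0, -0.12] bad 6 maxstep 5.45 q0 [-0.88  0.21  1.51  0.18  1.22 -2.32] q [-0.88  0.39  1.23  0.17  1.72  2.27]
rot 11 rows of [-0.0, -0.119, -0.0] bad 0 maxstep 0.09 q0 [-0.88  0.39  1.23  0.17  1.72  2.27] q [-1.05  0.76  1.29  0.89  2.45  2.33]
mov 7 rows of [38.857, -0.143, 0.0] bad 0 maxstep 0.1 q0 [-1.05  0.76  1.29  0.89  2.45  2.33] q [-1.05  1.07  1.48  0.6   2.08  1.89]
```

Emit:
{"op": "step_arm", "data": {"rows": [{"dx": 18.5,"dy": -36.7,"dz": 16.3,"wx": 0,"wy": 0,"wz": 0},{"dx": 18.5,"dy": -36.7,"dz": 16.3,"wx": 0,"wy": 0,"wz": 0},{"dx": 18.5,"dy": -36.7,"dz": 16.3,"wx": 0,"wy": 0,"wz": 0},{"dx": 18.5,"dy": -36.7,"dz": 16.3,"wx": 0,"wy": 0,"wz": 0},{"dx": 18.5,"dy": -36.7,"dz": 16.3,"wx": 0,"wy": 0,"wz": 0},{"dx": 18.5,"dy": -36.7,"dz": 16.3,"wx": 0,"wy": 0,"wz": 0},{"dx": 18.5,"dy": -36.7,"dz": 16.3,"wx": 0,"wy": 0,"wz": 0},{"dx": 18.5,"dy": -36.7,"dz": 16.3,"wx": 0,"wy": 0,"wz": 0}]}}

```text
clock: 2.55
eef_pos: [0.4292, 0.301, 0.4176]
tool_rot: [-0.27, 0.943, 0.185, -0.053]
ft_force: [0.3, 0.4, -0.8]
gripper_width: 0.0869
finger_force: 0.0
```

Emit:
{"op": "step_arm", "data": {"rows": [{"dx": 0,"dy": 0,"dz": 0,"wx": -0.069,"wy": -0.073,"wz": -0.07},{"dx": 0,"dy": 0,"dz": 0,"wx": -0.069,"wy": -0.073,"wz": -0.07},{"dx": 0,"dy": 0,"dz": 0,"wx": -0.069,"wy": -0.073,"wz": -0.07},{"dx": 0,"dy": 0,"dz": 0,"wx": -0.069,"wy": -0.073,"wz": -0.07},{"dx": 0,"dy": 0,"dz": 0,"wx": -0.069,"wy": -0.073,"wz": -0.07},{"dx": 0,"dy": 0,"dz": 0,"wx": -0.069,"wy": -0.073,"wz": -0.07},{"dx": 0,"dy": 0,"dz": 0,"wx": -0.069,"wy": -0.073,"wz": -0.07}]}}

```text
clock: 3.25
eef_pos: [0.4301, 0.299, 0.4177]
tool_rot: [0.01, 0.863, 0.474, -0.174]
ft_force: [-0.0, 0.7, -0.5]
gripper_width: 0.0872
finger_force: 0.0
```

Emit:
{"op": "step_arm", "data": {"rows": [{"dx": 0,"dy": 0,"dz": 0,"wx": -0.069,"wy": -0.073,"wz": -0.07},{"dx": 0,"dy": 0,"dz": 0,"wx": -0.069,"wy": -0.073,"wz": -0.07},{"dx": 0,"dy": 0,"dz": 0,"wx": -0.069,"wy": -0.073,"wz": -0.07},{"dx": 0,"dy": 0,"dz": 0,"wx": -0.069,"wy": -0.073,"wz": -0.07},{"dx": 0,"dy": 0,"dz": 0,"wx": -0.069,"wy": -0.073,"wz": -0.07},{"dx": 0,"dy": 0,"dz": 0,"wx": -0.069,"wy": -0.073,"wz": -0.07},{"dx": 0,"dy": 0,"dz": 0,"wx": -0.069,"wy": -0.073,"wz": -0.07}]}}

```text
clock: 3.95
eef_pos: [0.4302, 0.2991, 0.4177]
tool_rot: [0.287, 0.627, 0.675, -0.263]
ft_force: [-0.2, -0.1, 0.8]
gripper_width: 0.0869
finger_force: 0.0
```

```bash
python3 s.py; python3 - <<'E'
from plan import *
from h import rot
print(*fit()[:2],sep='\n')
q,p,r=log[-1];p=np.array(p);T=rot(r)
Tg=tool(-85.8,0,1);g=np.array([.4391,.2775,.128])
p,T=seg(p,T,p,Tg)
p,T=seg(p,T,g-.10*Tg[:,2]+[0,0,.2],Tg)
E
```

```text
3.95 [[0.7096, 0.4853, 1.2565, -0.6525, 1.8727, 0.5894], [0.4302, 0.2991, 0.4177], [0.2868, 0.6266, 0.6752, -0.2631], [-0.2154, -0.1197, 0.8447]] 0.08687901264324165
[0.11032963 0.13362531 0.59386275 0.34611528 0.26945707]
[ 0.00025325 -0.0044174   0.00135443  0.00025325 -0.0044174   0.00135443
  0.00025325 -0.0044174   0.00135443  0.00346063 -0.00628849  0.00190123
 -0.00335768 -0.00347371 -0.00052937 -0.01764416 -0.00533494 -0.00543515]
rot 6 rows of [0.001, -0.129, -0.0] bad 0 maxstep 0.09 q0 [ 0.7   0.51  1.19 -0.66  1.9   0.56] q [ 0.79  0.71  1.36 -1.18  2.18  0.62]
mov 3 rows of [29.886, 2.445, -25.921] bad 0 maxstep 0.06 q0 [ 0.79  0.71  1.36 -1.18  2.18  0.62] q [ 0.86  0.89  1.22 -1.09  2.22  0.71]
```

Emit:
{"op": "step_arm", "data": {"rows": [{"dx": 0,"dy": 0,"dz": 0,"wx": 0,"wy": -0.129,"wz": 0},{"dx": 0,"dy": 0,"dz": 0,"wx": 0,"wy": -0.129,"wz": 0},{"dx": 0,"dy": 0,"dz": 0,"wx": 0,"wy": -0.129,"wz": 0},{"dx": 0,"dy": 0,"dz": 0,"wx": 0,"wy": -0.129,"wz": 0},{"dx": 0,"dy": 0,"dz": 0,"wx": 0,"wy": -0.129,"wz": 0},{"dx": 0,"dy": 0,"dz": 0,"wx": 0,"wy": -0.129,"wz": 0},{"dx": 30,"dy": 2.4,"dz": -26,"wx": 0,"wy": 0,"wz": 0},{"dx": 30,"dy": 2.4,"dz": -26,"wx": 0,"wy": 0,"wz": 0},{"dx": 30,"dy": 2.4,"dz": -26,"wx": 0,"wy": 0,"wz": 0}]}}

```text
clock: 4.85
eef_pos: [0.4324, 0.3779, 0.3268]
tool_rot: [0.519, 0.482, 0.517, -0.481]
ft_force: [0.2, 0.4, -0.1]
gripper_width: 0.0869
finger_force: 0.0
```

```bash
python3 s.py; python3 - <<'E'
from workcell import robot
from plan import *
from h import rot
import cv2
q,p,r=log[-1];p=np.array(p);T=rot(r);print(T.round(3).tolist())
Tg=tool(-85.8,0,1);g=np.array([.4391,.2775,.128])
seg(p,T,g-.10*Tg[:,2],Tg)
im,d=robot.snapshot("side");cv2.imwrite("pics/side2.png",im[:,:,::-1])
# refit w/ extra columns
M=[];b=[]
for q,p,r in log:
    A,B,C,D=frames(q);E=C@Rz(q[3]);M.append(np.c_[A[:,1],A[:,2],B[:,2],C[:,2],D[:,2],E[:,1]]);b.append(p)
M=np.vstack(M);b=np.hstack(b);x=np.linalg.lstsq(M,b,rcond=None);print(x[0].round(4),np.abs(M@x[0]-b).max())
E
```

```text
4.85 [[0.8704, 0.9556, 1.1108, -1.1173, 2.2515, 0.6618], [0.4324, 0.3779, 0.3268], [0.5186, 0.4823, 0.5172, -0.4806], [0.2376, 0.4253, -0.0745]] 0.08691501141786567
[[0.003, 0.997, 0.073], [0.0, 0.073, -0.997], [-1.0, 0.003, -0.0]]
rot 1 rows of [-0.0, -0.0, -0.003] bad 0 maxstep 0.0 q0 [ 0.87  0.94  1.15 -1.1   2.24  0.69] q [ 0.87  0.94  1.15 -1.1   2.24  0.69]
mov 5 rows of [39.767, -0.139, 0.131] bad 0 maxstep 0.08 q0 [ 0.87  0.94  1.15 -1.1   2.24  0.69] q [ 0.87  1.18  1.21 -0.93  2.08  0.99]
[0.1073 0.1759 0.5617 0.3602 0.2784 0.0034] 0.01804077975160867
```

View pics/side2.png

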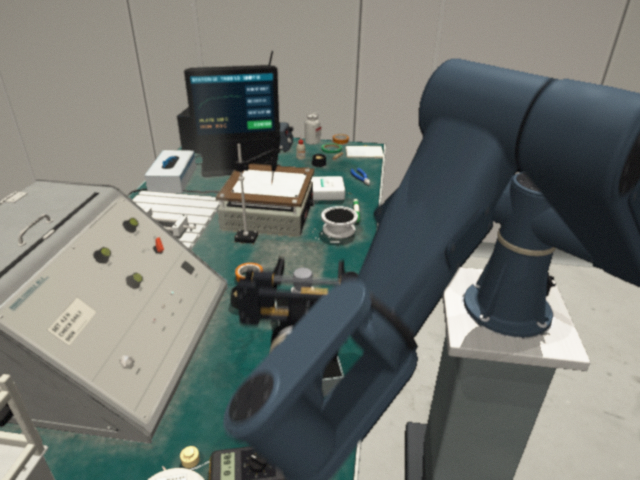

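Side view: the tool is level behind the flask (cap visible between the fingers at about 300,275), and the wrist is clear above the bench.

Emit:
{"op": "step_arm", "data": {"rows": [{"dx": 25,"dy": 0,"dz": 0,"wx": 0,"wy": 0,"wz": 0},{"dx": 25,"dy": 0,"dz": 0,"wx": 0,"wy": 0,"wz": 0},{"dx": 25,"dy": 0,"dz": 0,"wx": 0,"wy": 0,"wz": 0},{"dx": 25,"dy": 0,"dz": 0,"wx": 0,"wy": 0,"wz": 0},{"dx": 25,"dy": 0,"dz": 0,"wx": 0,"wy": 0,"wz": 0},{"dx": 25,"dy": 0,"dz": 0,"wx": 0,"wy": 0,"wz": 0},{"dx": 25,"dy": 0,"dz": 0,"wx": 0,"wy": 0,"wz": 0},{"dx": 24,"dy": 0,"dz": 0,"wx": 0,"wy": 0,"wz": 0}]}}

```text
clock: 5.7
eef_pos: [0.4331, 0.3772, 0.128]
tool_rot: [0.518, 0.482, 0.517, -0.481]
ft_force: [0.2, -0.6, -0.0]
gripper_width: 0.0871
finger_force: 0.0
```

```bash
python3 s.py; python3 - <<'E'
from workcell import robot
from plan import *
from h import *
import cv2
q,p,r=log[-1];p=np.array(p);T=rot(r)
Tg=tool(-85.8,0,1);g=np.array([.4391,.2775,.128]);seg(p,T,g,Tg)
m=robot.camera_model("wrist");im,d=robot.snapshot("wrist");cv2.imwrite("pics/wrist3.png",im[:,:,::-1])
w,_=cloud(dict(p=im,d=d,K=m["camera_matrix"],o=m["origin"],a=m["attitude"]));w=w.reshape(-1,3);w=w[np.isfinite(w[:,0])]
x=w[(w[:,2]>.065)&(w[:,2]<.145)&(np.hypot(w[:,0]-.439,w[:,1]-.2745)<.04)];print(len(x))
L=(x-p)@T;print("tool frame y pct",np.percentile(L[:,1],[1,99]),"z min",np.percentile(L[:,2],[1,99]))
f=lambda v:((x[:,:2]-v[:2])@np.array([np.cos(v[2]+np.arange(8)*np.pi/4),np.sin(v[2]+np.arange(8)*np.pi/4)])).max(1)-.025
s=least_squares(f,[.439,.2745,.07],loss='soft_l1',f_scale=.001,x_scale=[.01,.01,.1]);print(s.x[:2],np.degrees(s.x[2]))
E
```

```text
5.7 [[0.8691, 1.2248, 1.0721, -0.974, 2.1341, 0.9069], [0.4331, 0.3772, 0.128], [0.5184, 0.4824, 0.5173, -0.4805], [0.2102, -0.6312, -0.0252]] 0.08711723445034944
rot 1 rows of [-0.001, -0.001, -0.003] bad 0 maxstep 0.0 q0 [ 0.86  1.21  1.15 -0.95  2.1   0.96] q [ 0.87  1.21  1.15 -0.95  2.1   0.96]
mov 3 rows of [-0.005, -0.432, 33.306] bad 0 maxstep 0.11 q0 [ 0.87  1.21  1.15 -0.95  2.1   0.96] q [ 0.76  1.11  1.45 -0.97  1.93  1.1 ]
10304
tool frame y pct [-0.02358481  0.0250495 ] z min [0.07728346 0.09366779]
[0.4413596  0.27400909] 3.778149976218913
```

View pics/wrist3.png

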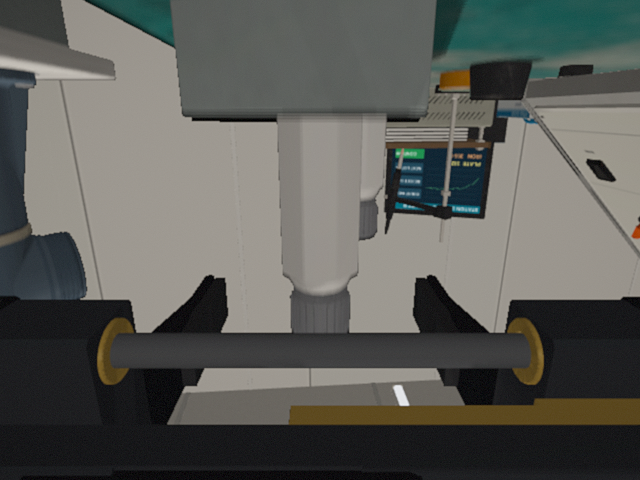

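Wrist view (upside down): the tall flask is centred between the fingers (columns 280–358, fingers at 205 and 435), the riser is above, and the short flask is behind. Go forward and grip.

Emit:
{"op": "step_arm", "data": {"rows": [{"dx": 0,"dy": 0,"dz": 20,"wx": 0,"wy": 0,"wz": 0},{"dx": 0,"dy": 0,"dz": 20,"wx": 0,"wy": 0,"wz": 0},{"dx": 0,"dy": 0,"dz": 20,"wx": 0,"wy": 0,"wz": 0},{"dx": 0,"dy": 0,"dz": 15,"wx": 0,"wy": 0,"wz": 0},{"dx": 0,"dy": 0,"dz": 15,"wx": 0,"wy": 0,"wz": 0},{"dx": 0,"dy": 0,"dz": 9,"wx": 0,"wy": 0,"wz": 0},{"dx": 0,"dy": 0,"dz": 0,"wx": 0,"wy": 0,"wz": 0}]}}

```text
clock: 6.45
eef_pos: [0.4403, 0.2777, 0.1294]
tool_rot: [0.518, 0.483, 0.517, -0.482]
ft_force: [0.0, -0.4, 0.2]
gripper_width: 0.087
finger_force: 0.0
```

Emit:
{"op": "step_arm", "data": {"rows": [{"dx": 0,"dy": 0,"dz": 0,"wx": 0,"wy": 0,"wz": 0},{"dx": 0,"dy": 0,"dz": 0,"wx": 0,"wy": 0,"wz": 0},{"dx": 0,"dy": 0,"dz": 0,"wx": 0,"wy": 0,"wz": 0},{"dx": 0,"dy": 0,"dz": 0,"wx": 0,"wy": 0,"wz": 0},{"dx": 0,"dy": 0,"dz": 0,"wx": 0,"wy": 0,"wz": 0},{"dx": 0,"dy": 0,"dz": 0,"wx": 0,"wy": 0,"wz": 0},{"dx": 0,"dy": 0,"dz": 0,"wx": 0,"wy": 0,"wz": 0},{"dx": 0,"dy": 0,"dz": 0,"wx": 0,"wy": 0,"wz": 0}], "claw": 1}}

```text
clock: 7.25
eef_pos: [0.4403, 0.2785, 0.1282]
tool_rot: [0.518, 0.483, 0.516, -0.482]
ft_force: [-0.0, 1.8, 0.5]
gripper_width: 0.0494
finger_force: 30.0
```

```bash
python3 s.py
```

```text
7.25 [[0.7688, 1.1644, 1.3109, -0.987, 1.98, 1.0315], [0.4403, 0.2785, 0.1282], [0.5178, 0.4828, 0.5165, -0.4817], [-0.0475, 1.7607, 0.471]] 0.0494211364554983
```

Emit:
{"op": "step_arm", "data": {"rows": [{"dx": -10,"dy": 0,"dz": 0,"wx": 0,"wy": 0,"wz": 0},{"dx": -20,"dy": 0,"dz": 0,"wx": 0,"wy": 0,"wz": 0},{"dx": -30,"dy": 0,"dz": 0,"wx": 0,"wy": 0,"wz": 0},{"dx": -30,"dy": 0,"dz": 0,"wx": 0,"wy": 0,"wz": 0},{"dx": -30,"dy": 0,"dz": 0,"wx": 0,"wy": 0,"wz": 0},{"dx": -30,"dy": 0,"dz": 0,"wx": 0,"wy": 0,"wz": 0},{"dx": -30,"dy": 0,"dz": 0,"wx": 0,"wy": 0,"wz": 0},{"dx": -20,"dy": 0,"dz": 0,"wx": 0,"wy": 0,"wz": 0},{"dx": 0,"dy": 0,"dz": 0,"wx": 0,"wy": 0,"wz": 0}]}}

```text
clock: 8.15
eef_pos: [0.44, 0.2786, 0.3313]
tool_rot: [0.518, 0.485, 0.516, -0.479]
ft_force: [0.4, -0.4, -2.8]
gripper_width: 0.0496
finger_force: 30.0
```

```bash
python3 s.py; python3 - <<'E'
from workcell import robot
import cv2
im,d=robot.snapshot("scene");a=im[150:400,150:400,::-1];im,d=robot.snapshot("wrist");cv2.imwrite("pics/m4.png",cv2.hconcat([cv2.resize(a,(400,400)),cv2.resize(im[:,:,::-1],(400,400))]))
E
```

```text
8.15 [[0.7693, 0.8609, 1.3487, -1.103, 2.1117, 0.7797], [0.44, 0.2786, 0.3313], [0.5182, 0.4851, 0.5161, -0.4794], [0.4199, -0.4089, -2.7871]] 0.049625938850145504
```

View pics/m4.png

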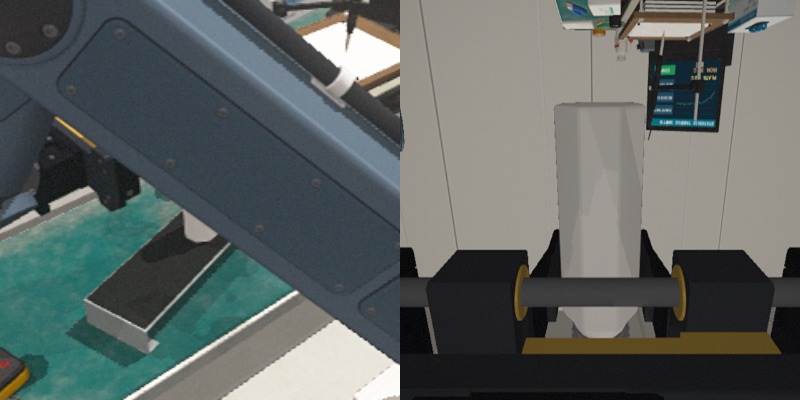

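The flask hangs straight in the jaws (wrist half, columns 555–643) and the short flask still stands on the riser. Now roll 180° about tool z.

Emit:
{"op": "step_arm", "data": {"rows": [{"dx": 0,"dy": 0,"dz": 0,"wx": 0,"wy": 0,"wz": -0.06},{"dx": 0,"dy": 0,"dz": 0,"wx": 0,"wy": 0,"wz": -0.12},{"dx": 0,"dy": 0,"dz": 0,"wx": 0,"wy": 0,"wz": -0.12},{"dx": 0,"dy": 0,"dz": 0,"wx": 0,"wy": 0,"wz": -0.12},{"dx": 0,"dy": 0,"dz": 0,"wx": 0,"wy": 0,"wz": -0.12},{"dx": 0,"dy": 0,"dz": 0,"wx": 0,"wy": 0,"wz": -0.12},{"dx": 0,"dy": 0,"dz": 0,"wx": 0,"wy": 0,"wz": -0.12},{"dx": 0,"dy": 0,"dz": 0,"wx": 0,"wy": 0,"wz": -0.12},{"dx": 0,"dy": 0,"dz": 0,"wx": 0,"wy": 0,"wz": -0.12},{"dx": 0,"dy": 0,"dz": 0,"wx": 0,"wy": 0,"wz": -0.12}]}}

```text
clock: 9.25
eef_pos: [0.4397, 0.2782, 0.3263]
tool_rot: [0.173, 0.125, 0.695, -0.686]
ft_force: [-0.6, -0.4, -1.6]
gripper_width: 0.0496
finger_force: 30.0
```

Emit:
{"op": "step_arm", "data": {"rows": [{"dx": 0,"dy": 0,"dz": 0,"wx": 0,"wy": 0,"wz": -0.12},{"dx": 0,"dy": 0,"dz": 0,"wx": 0,"wy": 0,"wz": -0.12},{"dx": 0,"dy": 0,"dz": 0,"wx": 0,"wy": 0,"wz": -0.12},{"dx": 0,"dy": 0,"dz": 0,"wx": 0,"wy": 0,"wz": -0.12},{"dx": 0,"dy": 0,"dz": 0,"wx": 0,"wy": 0,"wz": -0.12},{"dx": 0,"dy": 0,"dz": 0,"wx": 0,"wy": 0,"wz": -0.12},{"dx": 0,"dy": 0,"dz": 0,"wx": 0,"wy": 0,"wz": -0.12},{"dx": 0,"dy": 0,"dz": 0,"wx": 0,"wy": 0,"wz": -0.12},{"dx": 0,"dy": 0,"dz": 0,"wx": 0,"wy": 0,"wz": -0.12},{"dx": 0,"dy": 0,"dz": 0,"wx": 0,"wy": 0,"wz": -0.12}]}}

```text
clock: 10.25
eef_pos: [0.4397, 0.2782, 0.3263]
tool_rot: [0.244, 0.29, -0.644, 0.664]
ft_force: [-0.3, -0.3, -1.9]
gripper_width: 0.0494
finger_force: 30.0
```

Emit:
{"op": "step_arm", "data": {"rows": [{"dx": 0,"dy": 0,"dz": 0,"wx": 0,"wy": 0,"wz": -0.12},{"dx": 0,"dy": 0,"dz": 0,"wx": 0,"wy": 0,"wz": -0.12},{"dx": 0,"dy": 0,"dz": 0,"wx": 0,"wy": 0,"wz": -0.12},{"dx": 0,"dy": 0,"dz": 0,"wx": 0,"wy": 0,"wz": -0.12},{"dx": 0,"dy": 0,"dz": 0,"wx": 0,"wy": 0,"wz": -0.12},{"dx": 0,"dy": 0,"dz": 0,"wx": 0,"wy": 0,"wz": -0.12},{"dx": 0,"dy": 0,"dz": 0,"wx": 0,"wy": 0,"wz": -0.08},{"dx": 0,"dy": 0,"dz": 0,"wx": 0,"wy": 0,"wz": 0}]}}

```text
clock: 11.05
eef_pos: [0.4397, 0.2782, 0.3265]
tool_rot: [0.482, 0.516, -0.482, 0.518]
ft_force: [-0.0, 1.1, -2.0]
gripper_width: 0.05
finger_force: 30.0
```

```bash
python3 s.py; python3 - <<'E'
from workcell import robot
from kin import *
from h import *
import cv2
q,p,r=log[-1];T=rot(r);print(T.round(3).tolist())
m=robot.camera_model("wrist");im,d=robot.snapshot("wrist");cv2.imwrite("pics/w5.png",im[:,:,::-1])
w,_=cloud(dict(p=im,d=d,K=m["camera_matrix"],o=m["origin"],a=m["attitude"]));w=w.reshape(-1,3)
L=(w-np.array(p))@T;L=L[np.isfinite(L[:,0])]
x=L[(abs(L[:,1])<.018)&(abs(L[:,2])<.04)&(abs(L[:,0])<.11)]
x=x[(x[:,0]>.015)]
for a in np.arange(.02,.09,.01):
    y=x[abs(x[:,0]-a)<.005]; 
    if len(y):print(round(a,3),len(y),np.median(y[:,1]).round(4),np.median(y[:,2]).round(4))
print("underside x:",np.percentile(x[:,0],99))
E
```

```text
11.05 [[0.7691, 0.8691, 1.3515, -1.1016, 2.1102, -2.3595], [0.4397, 0.2782, 0.3265], [0.4824, 0.5164, -0.4821, 0.5179], [-0.0193, 1.084, -1.9715]] 0.04998633629062633
[[-0.001, -0.998, 0.07], [0.002, -0.07, -0.998], [1.0, -0.001, 0.002]]
0.02 2516 -0.0001 -0.02
0.03 2694 -0.0001 -0.02
0.04 2883 -0.0001 -0.02
0.05 3127 -0.0001 -0.02
0.06 3349 -0.0001 -0.02
0.07 3614 -0.0002 -0.02
0.08 1741 0.0001 -0.0182
underside x: 0.07831235109144007
```

The flask is inverted exactly, with no slip (face parallel to the tool). Hold for about 2.2 s, then roll back.

Emit:
{"op": "step_arm", "data": {"rows": [{"dx": 0,"dy": 0,"dz": 0,"wx": 0,"wy": 0,"wz": 0},{"dx": 0,"dy": 0,"dz": 0,"wx": 0,"wy": 0,"wz": 0},{"dx": 0,"dy": 0,"dz": 0,"wx": 0,"wy": 0,"wz": 0},{"dx": 0,"dy": 0,"dz": 0,"wx": 0,"wy": 0,"wz": 0},{"dx": 0,"dy": 0,"dz": 0,"wx": 0,"wy": 0,"wz": 0},{"dx": 0,"dy": 0,"dz": 0,"wx": 0,"wy": 0,"wz": 0},{"dx": 0,"dy": 0,"dz": 0,"wx": 0,"wy": 0,"wz": 0},{"dx": 0,"dy": 0,"dz": 0,"wx": 0,"wy": 0,"wz": 0},{"dx": 0,"dy": 0,"dz": 0,"wx": 0,"wy": 0,"wz": 0},{"dx": 0,"dy": 0,"dz": 0,"wx": 0,"wy": 0,"wz": 0}]}}

```text
clock: 12.1
eef_pos: [0.4399, 0.2785, 0.3283]
tool_rot: [0.481, 0.516, -0.483, 0.518]
ft_force: [0.1, 0.0, -2.4]
gripper_width: 0.0496
finger_force: 30.0
```

Emit:
{"op": "step_arm", "data": {"rows": [{"dx": 0,"dy": 0,"dz": 0,"wx": 0,"wy": 0,"wz": 0},{"dx": 0,"dy": 0,"dz": 0,"wx": 0,"wy": 0,"wz": 0},{"dx": 0,"dy": 0,"dz": 0,"wx": 0,"wy": 0,"wz": 0},{"dx": 0,"dy": 0,"dz": 0,"wx": 0,"wy": 0,"wz": 0},{"dx": 0,"dy": 0,"dz": 0,"wx": 0,"wy": 0,"wz": 0},{"dx": 0,"dy": 0,"dz": 0,"wx": 0,"wy": 0,"wz": 0},{"dx": 0,"dy": 0,"dz": 0,"wx": 0,"wy": 0,"wz": 0},{"dx": 0,"dy": 0,"dz": 0,"wx": 0,"wy": 0,"wz": 0},{"dx": 0,"dy": 0,"dz": 0,"wx": 0,"wy": 0,"wz": 0},{"dx": 0,"dy": 0,"dz": 0,"wx": 0,"wy": 0,"wz": 0}]}}

```text
clock: 13.1
eef_pos: [0.4399, 0.2785, 0.3283]
tool_rot: [0.481, 0.516, -0.483, 0.518]
ft_force: [0.2, 0.4, -2.3]
gripper_width: 0.05
finger_force: 30.0
```

Emit:
{"op": "step_arm", "data": {"rows": [{"dx": 0,"dy": 0,"dz": 0,"wx": 0,"wy": 0,"wz": 0},{"dx": 0,"dy": 0,"dz": 0,"wx": 0,"wy": 0,"wz": 0},{"dx": 0,"dy": 0,"dz": 0,"wx": 0,"wy": 0,"wz": 0.06},{"dx": 0,"dy": 0,"dz": 0,"wx": 0,"wy": 0,"wz": 0.12},{"dx": 0,"dy": 0,"dz": 0,"wx": 0,"wy": 0,"wz": 0.12},{"dx": 0,"dy": 0,"dz": 0,"wx": 0,"wy": 0,"wz": 0.12},{"dx": 0,"dy": 0,"dz": 0,"wx": 0,"wy": 0,"wz": 0.12},{"dx": 0,"dy": 0,"dz": 0,"wx": 0,"wy": 0,"wz": 0.12},{"dx": 0,"dy": 0,"dz": 0,"wx": 0,"wy": 0,"wz": 0.12},{"dx": 0,"dy": 0,"dz": 0,"wx": 0,"wy": 0,"wz": 0.12}]}}

```text
clock: 14.1
eef_pos: [0.4399, 0.2785, 0.3283]
tool_rot: [0.206, 0.253, -0.66, 0.677]
ft_force: [-0.2, 0.5, -1.9]
gripper_width: 0.05
finger_force: 30.0
```

Emit:
{"op": "step_arm", "data": {"rows": [{"dx": 0,"dy": 0,"dz": 0,"wx": 0,"wy": 0,"wz": 0.12},{"dx": 0,"dy": 0,"dz": 0,"wx": 0,"wy": 0,"wz": 0.12},{"dx": 0,"dy": 0,"dz": 0,"wx": 0,"wy": 0,"wz": 0.12},{"dx": 0,"dy": 0,"dz": 0,"wx": 0,"wy": 0,"wz": 0.12},{"dx": 0,"dy": 0,"dz": 0,"wx": 0,"wy": 0,"wz": 0.12},{"dx": 0,"dy": 0,"dz": 0,"wx": 0,"wy": 0,"wz": 0.12},{"dx": 0,"dy": 0,"dz": 0,"wx": 0,"wy": 0,"wz": 0.12},{"dx": 0,"dy": 0,"dz": 0,"wx": 0,"wy": 0,"wz": 0.12},{"dx": 0,"dy": 0,"dz": 0,"wx": 0,"wy": 0,"wz": 0.12},{"dx": 0,"dy": 0,"dz": 0,"wx": 0,"wy": 0,"wz": 0.12}]}}

```text
clock: 15.1
eef_pos: [0.4399, 0.2785, 0.3283]
tool_rot: [0.212, 0.164, 0.688, -0.675]
ft_force: [0.5, 0.3, -2.3]
gripper_width: 0.0498
finger_force: 30.0
```

Emit:
{"op": "step_arm", "data": {"rows": [{"dx": 0,"dy": 0,"dz": 0,"wx": 0,"wy": 0,"wz": 0.12},{"dx": 0,"dy": 0,"dz": 0,"wx": 0,"wy": 0,"wz": 0.12},{"dx": 0,"dy": 0,"dz": 0,"wx": 0,"wy": 0,"wz": 0.12},{"dx": 0,"dy": 0,"dz": 0,"wx": 0,"wy": 0,"wz": 0.12},{"dx": 0,"dy": 0,"dz": 0,"wx": 0,"wy": 0,"wz": 0.12},{"dx": 0,"dy": 0,"dz": 0,"wx": 0,"wy": 0,"wz": 0.12},{"dx": 0,"dy": 0,"dz": 0,"wx": 0,"wy": 0,"wz": 0.12},{"dx": 0,"dy": 0,"dz": 0,"wx": 0,"wy": 0,"wz": 0.12},{"dx": 0,"dy": 0,"dz": 0,"wx": 0,"wy": 0,"wz": 0.08},{"dx": 0,"dy": 0,"dz": 0,"wx": 0,"wy": 0,"wz": 0}]}}

```text
clock: 16.1
eef_pos: [0.4399, 0.2785, 0.3283]
tool_rot: [0.518, 0.483, 0.516, -0.482]
ft_force: [-0.6, -0.5, -2.3]
gripper_width: 0.0496
finger_force: 30.0
```

```bash
python3 s.py; python3 - <<'E'
from plan import *
from h import *
print(X.round(3),np.abs(fit()[1]).max())
q,p0,r=log[-1];p0=np.array(p0);T0=rot(r)
for d,mids,ph in ((60,(-170,-240),-300),(60,(-170,-240),-285),(75,(-170,-240),-300)):
    print("==",d,ph)
    p,T=seg(p0,T0,p0+[0,0,.1],T0)
    p,T=seg(p,T,p,tool(-85.8,d,1))
    p,T=seg(p,T,[.5,.0,.43],T)
    for m in mids+(ph,): p,T=seg(p,T,p,tool(m,d,1))
    p,T=seg(p,T,[.45,-.297,.40],T)
    p,T=seg(p,T,p,tool(ph,0,1))
    p,T=seg(p,T,[.451,-.297,.128],T)
E
```

```text
16.1 [[0.7692, 0.8662, 1.3501, -1.1026, 2.1111, 0.7798], [0.4399, 0.2785, 0.3283], [0.5178, 0.4828, 0.5165, -0.4817], [-0.6383, -0.489, -2.338]] 0.049568520923054554
[0.109 0.219 0.517 0.378 0.279] 0.019705357658258205
== 60 -300
mov 3 rows of [-33.333, 0.083, 0.01] bad 0 maxstep 0.07 q0 [ 0.77  0.85  1.37 -1.1   2.1   0.79] q [ 0.77  0.75  1.29 -1.21  2.18  0.58]
rot 9 rows of [-0.0, 0.116, -0.0] bad 0 maxstep 0.09 q0 [ 0.77  0.75  1.29 -1.21  2.18  0.58] q [ 0.59  0.42  1.2  -0.46  1.77  0.48]
mov 7 rows of [-35.024, 5.648, 19.947] bad 0 maxstep 0.08 q0 [ 0.59  0.42  1.2  -0.46  1.77  0.48] q [ 0.06  0.24  1.46 -0.53  1.45  0.06]
rot 12 rows of [0.061, 0.0, 0.106] bad 0 maxstep 0.11 q0 [ 0.06  0.24  1.46 -0.53  1.45  0.06] q [-0.13  0.51  1.07 -0.17  2.07  1.22]
rot 10 rows of [0.061, -0.0, 0.106] bad 0 maxstep 0.11 q0 [-0.13  0.51  1.07 -0.17  2.07  1.22] q [-0.4   0.39  1.25  0.33  1.91  2.27]
rot 9 rows of [0.058, 0.0, 0.101] bad 3 maxstep 0.09 q0 [-0.4   0.39  1.25  0.33  1.91  2.27] q [-0.5   0.21  1.5   0.49  1.61  2.79]
mov 7 rows of [37.057, -15.028, -16.446] bad 4 maxstep 
[... 2131 characters left out ...]
2 -0.09  1.81  1.22]
rot 10 rows of [0.032, -0.0, 0.118] bad 0 maxstep 0.11 q0 [-0.17  0.36  1.22 -0.09  1.81  1.22] q [-0.32  0.3   1.31  0.18  1.73  2.31]
rot 9 rows of [0.03, 0.0, 0.112] bad 5 maxstep 0.1 q0 [-0.32  0.3   1.31  0.18  1.73  2.31] q [-0.36  0.23  1.4   0.24  1.62  2.72]
mov 7 rows of [40.051, -15.028, -6.295] bad 6 maxstep 0.06 q0 [-0.85  0.27  1.41  0.25  1.54  2.79] q [-0.92  0.32  1.36  0.24  1.56  2.74]
rot 11 rows of [0.0, -0.119, -0.0] bad 0 maxstep 0.1 q0 [-0.92  0.32  1.36  0.24  1.56  2.74] q [-1.22  0.65  1.58  1.1   2.11  2.35]
mov 7 rows of [38.857, -0.124, 0.071] bad 0 maxstep 0.08 q0 [-1.22  0.65  1.58  1.1   2.11  2.35] q [-1.22  1.06  1.64  0.92  1.85  1.92]
```

Emit:
{"op": "step_arm", "data": {"rows": [{"dx": -25,"dy": 0,"dz": 0,"wx": 0,"wy": 0,"wz": 0},{"dx": -25,"dy": 0,"dz": 0,"wx": 0,"wy": 0,"wz": 0},{"dx": -25,"dy": 0,"dz": 0,"wx": 0,"wy": 0,"wz": 0},{"dx": -25,"dy": 0,"dz": 0,"wx": 0,"wy": 0,"wz": 0},{"dx": 0,"dy": 0,"dz": 0,"wx": 0,"wy": 0,"wz": 0}]}}

```text
clock: 16.6
eef_pos: [0.4395, 0.2786, 0.4314]
tool_rot: [0.518, 0.485, 0.516, -0.48]
ft_force: [1.1, 0.5, -1.2]
gripper_width: 0.0498
finger_force: 30.0
```

Emit:
{"op": "step_arm", "data": {"rows": [{"dx": 0,"dy": 0,"dz": 0,"wx": 0,"wy": 0.105,"wz": 0},{"dx": 0,"dy": 0,"dz": 0,"wx": 0,"wy": 0.105,"wz": 0},{"dx": 0,"dy": 0,"dz": 0,"wx": 0,"wy": 0.105,"wz": 0},{"dx": 0,"dy": 0,"dz": 0,"wx": 0,"wy": 0.105,"wz": 0},{"dx": 0,"dy": 0,"dz": 0,"wx": 0,"wy": 0.105,"wz": 0},{"dx": 0,"dy": 0,"dz": 0,"wx": 0,"wy": 0.105,"wz": 0},{"dx": 0,"dy": 0,"dz": 0,"wx": 0,"wy": 0.105,"wz": 0},{"dx": 0,"dy": 0,"dz": 0,"wx": 0,"wy": 0.105,"wz": 0},{"dx": 0,"dy": 0,"dz": 0,"wx": 0,"wy": 0.105,"wz": 0},{"dx": 0,"dy": 0,"dz": 0,"wx": 0,"wy": 0.105,"wz": 0}]}}

```text
clock: 17.6
eef_pos: [0.439, 0.2786, 0.4269]
tool_rot: [0.187, 0.659, 0.707, -0.175]
ft_force: [-0.6, 0.1, -2.3]
gripper_width: 0.0498
finger_force: 30.0
```

Emit:
{"op": "step_arm", "data": {"rows": [{"dx": -27,"dy": 4.4,"dz": 15.5,"wx": 0,"wy": 0,"wz": 0},{"dx": -27,"dy": 4.4,"dz": 15.5,"wx": 0,"wy": 0,"wz": 0},{"dx": -27,"dy": 4.4,"dz": 15.5,"wx": 0,"wy": 0,"wz": 0},{"dx": -27,"dy": 4.4,"dz": 15.5,"wx": 0,"wy": 0,"wz": 0},{"dx": -27,"dy": 4.4,"dz": 15.5,"wx": 0,"wy": 0,"wz": 0},{"dx": -27,"dy": 4.4,"dz": 15.5,"wx": 0,"wy": 0,"wz": 0},{"dx": -27,"dy": 4.4,"dz": 15.5,"wx": 0,"wy": 0,"wz": 0},{"dx": -27,"dy": 4.4,"dz": 15.5,"wx": 0,"wy": 0,"wz": 0},{"dx": -27,"dy": 4.4,"dz": 15.5,"wx": 0,"wy": 0,"wz": 0}]}}

```text
clock: 18.5
eef_pos: [0.4977, 0.0006, 0.4265]
tool_rot: [0.187, 0.659, 0.707, -0.176]
ft_force: [1.0, 0.7, -1.6]
gripper_width: 0.0495
finger_force: 30.0
```

```bash
python3 s.py; python3 - <<'E'
from plan import *
from h import *
q,p,r=log[-1];p=np.array(p);T=rot(r);print(T[:,2])
for m in(-170,-235): p,T=seg(p,T,p,tool(m,60,1),wmax=.12)
p,T=seg(p,T,[.45,-.297,.40],T,nmax=32)
w,_=cloud("side0.npz");w=w.reshape(-1,3);w=w[np.isfinite(w[:,0])]
b=w[(w[:,2]>.085)&(w[:,2]<.3)&(w[:,0]>.4)&(w[:,0]<.7)&(w[:,1]<-.1)&(w[:,1]>-.6)]
for y in np.arange(-.6,-.1,.05):
    s=b[abs(b[:,1]-y)<.025]
    if len(s): print(round(y,2),np.percentile(s[:,0],2).round(3),s[:,2].max().round(3))
E
```

```text
18.5 [[0.0614, 0.2193, 1.513, -0.526, 1.4285, 0.0727], [0.4977, 0.0006, 0.4265], [0.1874, 0.6589, 0.7069, -0.1761], [0.9822, 0.7059, -1.5638]] 0.04947973359275818
[ 0.03281309 -0.49595422 -0.86772848]
rot 13 rows of [0.056, -0.0, 0.098] bad 0 maxstep 0.1 q0 [ 0.06  0.23  1.48 -0.52  1.44  0.06] q [-0.13  0.5   1.09 -0.17  2.05  1.22]
rot 10 rows of [0.057, -0.0, 0.098] bad 0 maxstep 0.1 q0 [-0.13  0.5   1.09 -0.17  2.05  1.22] q [-0.38  0.4   1.25  0.3   1.93  2.19]
mov 10 rows of [20.071, 20.982, -8.524] bad 0 maxstep 0.05 q0 [-0.38  0.4   1.25  0.3   1.93  2.19] q [-0.82  0.58  1.03  0.08  2.06  1.73]
-0.5 0.562 0.118
-0.45 0.558 0.121
-0.4 0.557 0.123
-0.35 0.557 0.299
-0.3 0.559 0.299
-0.25 0.558 0.244
-0.2 0.592 0.246
```

Emit:
{"op": "step_arm", "data": {"rows": [{"dx": 0,"dy": 0,"dz": 0,"wx": 0.0565,"wy": 0,"wz": 0.098},{"dx": 0,"dy": 0,"dz": 0,"wx": 0.0565,"wy": 0,"wz": 0.098},{"dx": 0,"dy": 0,"dz": 0,"wx": 0.0565,"wy": 0,"wz": 0.098},{"dx": 0,"dy": 0,"dz": 0,"wx": 0.0565,"wy": 0,"wz": 0.098},{"dx": 0,"dy": 0,"dz": 0,"wx": 0.0565,"wy": 0,"wz": 0.098},{"dx": 0,"dy": 0,"dz": 0,"wx": 0.0565,"wy": 0,"wz": 0.098},{"dx": 0,"dy": 0,"dz": 0,"wx": 0.0565,"wy": 0,"wz": 0.098},{"dx": 0,"dy": 0,"dz": 0,"wx": 0.0565,"wy": 0,"wz": 0.098},{"dx": 0,"dy": 0,"dz": 0,"wx": 0.0565,"wy": 0,"wz": 0.098},{"dx": 0,"dy": 0,"dz": 0,"wx": 0.0565,"wy": 0,"wz": 0.098}]}}

```text
clock: 19.5
eef_pos: [0.4982, 0.002, 0.4267]
tool_rot: [0.063, 0.935, 0.242, -0.251]
ft_force: [-0.4, -0.5, -1.3]
gripper_width: 0.0496
finger_force: 30.0
```

Emit:
{"op": "step_arm", "data": {"rows": [{"dx": 0,"dy": 0,"dz": 0,"wx": 0.0565,"wy": 0,"wz": 0.098},{"dx": 0,"dy": 0,"dz": 0,"wx": 0.0565,"wy": 0,"wz": 0.098},{"dx": 0,"dy": 0,"dz": 0,"wx": 0.0565,"wy": 0,"wz": 0.098},{"dx": 0,"dy": 0,"dz": 0,"wx": 0.0565,"wy": 0,"wz": 0.098},{"dx": 0,"dy": 0,"dz": 0,"wx": 0.0565,"wy": 0,"wz": 0.098},{"dx": 0,"dy": 0,"dz": 0,"wx": 0.0565,"wy": 0,"wz": 0.098},{"dx": 0,"dy": 0,"dz": 0,"wx": 0.0565,"wy": 0,"wz": 0.098},{"dx": 0,"dy": 0,"dz": 0,"wx": 0.0565,"wy": 0,"wz": 0.098},{"dx": 0,"dy": 0,"dz": 0,"wx": 0.0565,"wy": 0,"wz": 0.098},{"dx": 0,"dy": 0,"dz": 0,"wx": 0.0565,"wy": 0,"wz": 0.098}]}}

```text
clock: 20.5
eef_pos: [0.4983, 0.0017, 0.4268]
tool_rot: [-0.081, 0.919, -0.297, -0.247]
ft_force: [-0.6, -0.5, -2.5]
gripper_width: 0.0498
finger_force: 30.0
```

```bash
python3 s.py; python3 - <<'E'
from plan import *
from h import *
q,p,r=log[-1];p=np.array(p);T=rot(r);print(T[:,2])
p,T=seg(p,T,[.45,-.297,.40],T,nmax=32)
for m in(-250,-295): p,T=seg(p,T,p,tool(m,60,1),wmax=.12)
p,T=seg(p,T,p,tool(-295,0,1),wmax=.12)
E
```

```text
20.5 [[-0.3133, 0.3969, 1.2527, 0.1715, 1.9906, 1.9138], [0.4983, 0.0017, 0.4268], [-0.0808, 0.9187, -0.2974, -0.2471], [-0.6409, -0.4846, -2.5049]] 0.0498435567349175
[-0.40589664  0.29534696 -0.86488039]
mov 10 rows of [13.088, 27.029, -4.546] bad 0 maxstep 0.05 q0 [-0.31  0.45  1.18  0.18  2.01  1.92] q [-0.75  0.59  1.01 -0.07  2.06  1.43]
rot 5 rows of [0.059, 0.001, 0.103] bad 0 maxstep 0.11 q0 [-0.75  0.59  1.01 -0.07  2.06  1.43] q [-0.88  0.54  1.1   0.19  2.    1.95]
rot 7 rows of [0.056, -0.0, 0.097] bad 0 maxstep 0.09 q0 [-0.88  0.54  1.1   0.19  2.    1.95] q [-1.01  0.37  1.36  0.44  1.7   2.56]
rot 9 rows of [-0.0, -0.116, 0.0] bad 0 maxstep 0.08 q0 [-1.01  0.37  1.36  0.44  1.7   2.56] q [-1.2   0.68  1.52  1.07  2.16  2.36]
```

Emit:
{"op": "step_arm", "data": {"rows": [{"dx": 13.1,"dy": 27,"dz": -4.5,"wx": 0,"wy": 0,"wz": 0},{"dx": 13.1,"dy": 27,"dz": -4.5,"wx": 0,"wy": 0,"wz": 0},{"dx": 13.1,"dy": 27,"dz": -4.5,"wx": 0,"wy": 0,"wz": 0},{"dx": 13.1,"dy": 27,"dz": -4.5,"wx": 0,"wy": 0,"wz": 0},{"dx": 13.1,"dy": 27,"dz": -4.5,"wx": 0,"wy": 0,"wz": 0},{"dx": 13.1,"dy": 27,"dz": -4.5,"wx": 0,"wy": 0,"wz": 0},{"dx": 13.1,"dy": 27,"dz": -4.5,"wx": 0,"wy": 0,"wz": 0},{"dx": 13.1,"dy": 27,"dz": -4.5,"wx": 0,"wy": 0,"wz": 0},{"dx": 13.1,"dy": 27,"dz": -4.5,"wx": 0,"wy": 0,"wz": 0},{"dx": 13.1,"dy": 27,"dz": -4.5,"wx": 0,"wy": 0,"wz": 0}]}}

```text
clock: 21.5
eef_pos: [0.4513, -0.2977, 0.3994]
tool_rot: [-0.081, 0.919, -0.295, -0.247]
ft_force: [0.3, 0.5, -1.1]
gripper_width: 0.05
finger_force: 30.0
```

Emit:
{"op": "step_arm", "data": {"rows": [{"dx": 0,"dy": 0,"dz": 0,"wx": 0.059,"wy": 0,"wz": 0.103},{"dx": 0,"dy": 0,"dz": 0,"wx": 0.059,"wy": 0,"wz": 0.103},{"dx": 0,"dy": 0,"dz": 0,"wx": 0.059,"wy": 0,"wz": 0.103},{"dx": 0,"dy": 0,"dz": 0,"wx": 0.059,"wy": 0,"wz": 0.103},{"dx": 0,"dy": 0,"dz": 0,"wx": 0.059,"wy": 0,"wz": 0.103},{"dx": 0,"dy": 0,"dz": 0,"wx": 0.056,"wy": 0,"wz": 0.097},{"dx": 0,"dy": 0,"dz": 0,"wx": 0.056,"wy": 0,"wz": 0.097},{"dx": 0,"dy": 0,"dz": 0,"wx": 0.056,"wy": 0,"wz": 0.097},{"dx": 0,"dy": 0,"dz": 0,"wx": 0.056,"wy": 0,"wz": 0.097},{"dx": 0,"dy": 0,"dz": 0,"wx": 0.056,"wy": 0,"wz": 0.097}]}}

```text
clock: 22.5
eef_pos: [0.4514, -0.2966, 0.3995]
tool_rot: [0.202, -0.607, 0.751, 0.165]
ft_force: [0.3, -0.9, -2.0]
gripper_width: 0.0495
finger_force: 30.0
```

```bash
python3 s.py; python3 - <<'E'
from plan import *
from h import *
q,p,r=log[-1];p=np.array(p);T=rot(r);ph=np.degrees(np.arctan2(T[1,2],T[0,2]));print(T[:,2],ph)
p,T=seg(p,T,p,tool(60,0,1),wmax=.12)
E
```

```text
22.5 [[-0.9853, 0.3963, 1.3265, 0.3749, 1.7912, 2.3795], [0.4514, -0.2966, 0.3995], [0.2016, -0.6074, 0.7505, 0.1647], [0.3372, -0.87, -2.0042]] 0.04949984078596211
[ 0.10245838  0.49216589 -0.8644507 ] 78.24021149201175
rot 10 rows of [0.029, -0.104, 0.016] bad 0 maxstep 0.08 q0 [-0.98  0.43  1.28  0.38  1.8   2.39] q [-1.22  0.64  1.58  1.1   2.1   2.35]
```

Emit:
{"op": "step_arm", "data": {"rows": [{"dx": 0,"dy": 0,"dz": 0,"wx": 0.029,"wy": -0.104,"wz": 0.016},{"dx": 0,"dy": 0,"dz": 0,"wx": 0.029,"wy": -0.104,"wz": 0.016},{"dx": 0,"dy": 0,"dz": 0,"wx": 0.029,"wy": -0.104,"wz": 0.016},{"dx": 0,"dy": 0,"dz": 0,"wx": 0.029,"wy": -0.104,"wz": 0.016},{"dx": 0,"dy": 0,"dz": 0,"wx": 0.029,"wy": -0.104,"wz": 0.016},{"dx": 0,"dy": 0,"dz": 0,"wx": 0.029,"wy": -0.104,"wz": 0.016},{"dx": 0,"dy": 0,"dz": 0,"wx": 0.029,"wy": -0.104,"wz": 0.016},{"dx": 0,"dy": 0,"dz": 0,"wx": 0.029,"wy": -0.104,"wz": 0.016},{"dx": 0,"dy": 0,"dz": 0,"wx": 0.029,"wy": -0.104,"wz": 0.016},{"dx": 0,"dy": 0,"dz": 0,"wx": 0.029,"wy": -0.104,"wz": 0.016}]}}

```text
clock: 23.5
eef_pos: [0.4517, -0.2972, 0.3999]
tool_rot: [0.615, -0.353, 0.609, 0.354]
ft_force: [-0.0, 0.5, -2.1]
gripper_width: 0.05
finger_force: 30.0
```

```bash
cat > look.py <<'E'
import sys,cv2
from workcell import robot
from plan import *
from h import *
q,p,r=log[-1];p=np.array(p);T=rot(r);print(T.round(4).tolist())
def grab(n):
    m=robot.camera_model(n);im,d=robot.snapshot(n);cv2.imwrite(f"pics/{n}_{sys.argv[1]}.png",im[:,:,::-1])
    w=cloud(dict(p=im,d=d,K=m["camera_matrix"],o=m["origin"],a=m["attitude"]))[0].reshape(-1,3);return w[np.isfinite(w[:,0])]
L=(grab("wrist")-p)@T
x=L[(abs(L[:,1])<.018)&(abs(L[:,2])<.04)&(L[:,0]<.11)&(L[:,0]>.015)]
for a in (.025,.045,.065):
    y=x[abs(x[:,0]-a)<.005];print(a,len(y),np.median(y[:,1:],axis=0).round(4))
print("underside tool x",np.percentile(x[:,0],[98,99.8]))
w=grab("side")
t=w[(abs(w[:,2]-.052)<.012)&(np.hypot(w[:,0]-.451,w[:,1]+.297)<.075)]
if len(t)>10: print("ped",cv2.fitEllipse(cv2.convexHull(t[:,:2].astype(np.float32)*1000)))
pl=w[(abs(w[:,2]-.05)<.01)&(np.hypot(w[:,0]-.451,w[:,1]+.297)<.04)];print("plate z",np.median(pl[:,2]))
c=w[(np.hypot(w[:,0]-p[0],w[:,1]-p[1])<.035)&(w[:,2]>p[2]+.05)];c=c[c[:,2]>np.percentile(c[:,2],97)-.005]
print("cap top",cv2.minEnclosingCircle(c[:,:2].astype(np.float32)*1000),c[:,2].mean())
seg(p,T,np.array([.451,-.297,.16])-.0045*tool(60,0,1)[:,2],tool(60,0,1),wmax=.12)
E
python3 s.py; python3 look.py 6
```

```text
23.5 [[-1.23, 0.6913, 1.5367, 1.096, 2.1169, 2.3489], [0.4517, -0.2972, 0.3999], [0.6152, -0.3534, 0.6092, 0.3543], [-0.0463, 0.4519, -2.1489]] 0.05002586984120027
[[0.0067, -0.8665, 0.4991], [0.0054, 0.4991, 0.8665], [-1.0, -0.0031, 0.008]]
0.025 2601 [-0.   -0.02]
0.045 3004 [ 0.   -0.02]
0.065 3500 [ 0.     -0.0201]
underside tool x [0.07807621 0.07820491]
ped ((451.3367004394531, -297.2449645996094), (108.27778625488281, 114.34761810302734), 10.088796615600586)
plate z 0.050280586156496776
cap top ((453.65863037109375, -288.50408935546875), 20.90118980407715) 0.46594915184519764
rot 1 rows of [0.001, 0.008, 0.003] bad 0 maxstep 0.0 q0 [-1.22  0.65  1.58  1.1   2.11  2.35] q [-1.22  0.65  1.58  1.09  2.11  2.35]
mov 6 rows of [39.977, 0.121, -0.788] bad 0 maxstep 0.08 q0 [-1.22  0.65  1.58  1.09  2.11  2.35] q [-1.23  1.01  1.63  0.93  1.89  1.96]
```

View pics/side_6.png

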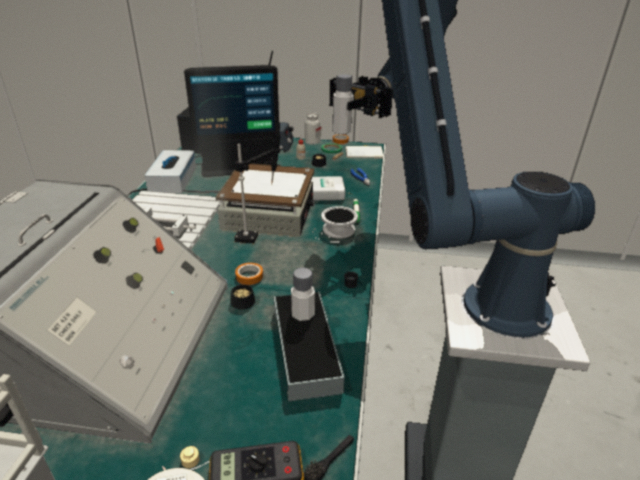

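Side view: the flask is upright at (342,110) over the pedestal (340,222), and the short flask is undisturbed at (303,295). Descend.

Emit:
{"op": "step_arm", "data": {"rows": [{"dx": 20,"dy": 0,"dz": -4.5,"wx": 0,"wy": 0.008,"wz": 0.003},{"dx": 30,"dy": 0.1,"dz": 0,"wx": 0,"wy": 0,"wz": 0},{"dx": 30,"dy": 0.1,"dz": 0,"wx": 0,"wy": 0,"wz": 0},{"dx": 30,"dy": 0.1,"dz": 0,"wx": 0,"wy": 0,"wz": 0},{"dx": 30,"dy": 0.1,"dz": 0,"wx": 0,"wy": 0,"wz": 0},{"dx": 30,"dy": 0.1,"dz": 0,"wx": 0,"wy": 0,"wz": 0},{"dx": 30,"dy": 0.1,"dz": 0,"wx": 0,"wy": 0,"wz": 0},{"dx": 25,"dy": 0.1,"dz": 0,"wx": 0,"wy": 0,"wz": 0},{"dx": 15,"dy": 0,"dz": 0,"wx": 0,"wy": 0,"wz": 0},{"dx": 0,"dy": 0,"dz": 0,"wx": 0,"wy": 0,"wz": 0}]}}

```text
clock: 24.6
eef_pos: [0.4496, -0.3015, 0.1596]
tool_rot: [0.611, -0.356, 0.613, 0.353]
ft_force: [-0.2, 0.1, -1.2]
gripper_width: 0.0498
finger_force: 30.0
```

```bash
python3 s.py; sed -i 's/,.16\])/,.131])/' look.py; python3 look.py 7
```

```text
24.6 [[-1.2348, 1.0715, 1.5327, 0.9282, 1.9089, 1.991], [0.4496, -0.3015, 0.1596], [0.6107, -0.3561, 0.6127, 0.3532], [-0.1559, 0.0534, -1.1886]] 0.04980546212169567
[[-0.0005, -0.8678, 0.4969], [-0.0049, 0.4969, 0.8678], [-1.0, -0.002, -0.0045]]
0.025 2607 [ 0.     -0.0201]
0.045 2997 [ 0.     -0.0201]
0.065 3491 [ 0.   -0.02]
underside tool x [0.10926401 0.10943398]
ped ((451.31671142578125, -297.27105712890625), (108.63442993164062, 113.48029327392578), 9.312140464782715)
plate z 0.05039279479674802
cap top ((449.88018798828125, -292.2185363769531), 21.7309627532959) 0.23011104320060663
rot 1 rows of [0.004, -0.004, 0.002] bad 0 maxstep 0.0 q0 [-1.23  1.02  1.61  0.93  1.89  1.97] q [-1.23  1.02  1.61  0.93  1.89  1.97]
mov 1 rows of [28.591, 1.061, 0.102] bad 0 maxstep 0.05 q0 [-1.23  1.02  1.61  0.93  1.89  1.97] q [-1.23  1.07  1.6   0.92  1.87  1.94]
```

View pics/side_7.png

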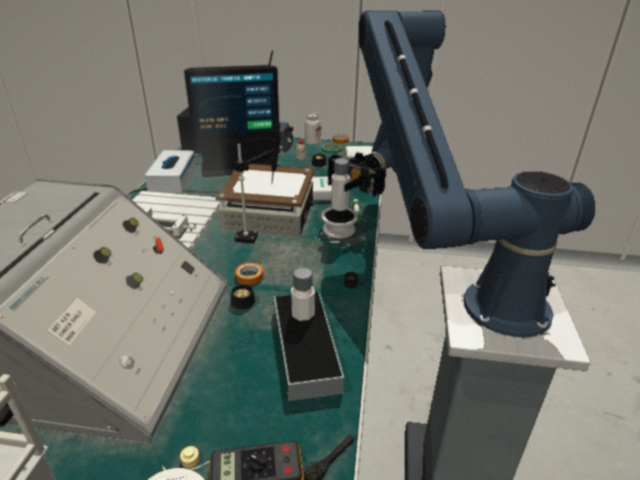

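The flask hangs above the pedestal's dark plate (340,215), with a gap of about 31 mm. Lower it slowly.

Emit:
{"op": "step_arm", "data": {"rows": [{"dx": 8,"dy": 0.5,"dz": 0,"wx": 0.004,"wy": -0.004,"wz": 0.002},{"dx": 8,"dy": 0.5,"dz": 0,"wx": 0,"wy": 0,"wz": 0},{"dx": 6,"dy": 0,"dz": 0,"wx": 0,"wy": 0,"wz": 0},{"dx": 4,"dy": 0,"dz": 0,"wx": 0,"wy": 0,"wz": 0},{"dx": 2,"dy": 0,"dz": 0,"wx": 0,"wy": 0,"wz": 0},{"dx": 0,"dy": 0,"dz": 0,"wx": 0,"wy": 0,"wz": 0},{"dx": 0,"dy": 0,"dz": 0,"wx": 0,"wy": 0,"wz": 0}]}}

```text
clock: 25.4
eef_pos: [0.4488, -0.3012, 0.1333]
tool_rot: [0.613, -0.354, 0.612, 0.353]
ft_force: [0.6, 0.4, -1.6]
gripper_width: 0.0498
finger_force: 30.0
```

Emit:
{"op": "step_arm", "data": {"rows": [{"dx": 0.5,"dy": 0,"dz": 0,"wx": 0,"wy": 0,"wz": 0},{"dx": 0.5,"dy": 0,"dz": 0,"wx": 0,"wy": 0,"wz": 0},{"dx": 0,"dy": 0,"dz": 0,"wx": 0,"wy": 0,"wz": 0}]}}

```text
clock: 25.7
eef_pos: [0.4488, -0.3012, 0.1323]
tool_rot: [0.613, -0.354, 0.612, 0.353]
ft_force: [0.8, -0.0, -2.7]
gripper_width: 0.0497
finger_force: 30.0
```

```bash
python3 s.py; python3 -c "
from kin import *
from h import rot
print(rot(log[-1][2]).round(4))"
```

```text
25.7 [[-1.2374, 1.1192, 1.5222, 0.9219, 1.8895, 1.9611], [0.4488, -0.3012, 0.1323], [0.6128, -0.3538, 0.6123, 0.3526], [0.7972, -0.0449, -2.7459]] 0.04969235543780236
[[ 1.400e-03 -8.655e-01  5.010e-01]
 [-1.100e-03  5.010e-01  8.655e-01]
 [-1.000e+00 -1.800e-03 -3.000e-04]]
```

Upright to 0.1°. Step down until the weight comes off.

Emit:
{"op": "step_arm", "data": {"rows": [{"dx": 0.6,"dy": 0,"dz": 0,"wx": 0,"wy": 0,"wz": 0},{"dx": 0.6,"dy": 0,"dz": 0,"wx": 0,"wy": 0,"wz": 0},{"dx": 0.6,"dy": 0,"dz": 0,"wx": 0,"wy": 0,"wz": 0},{"dx": 0.6,"dy": 0,"dz": 0,"wx": 0,"wy": 0,"wz": 0},{"dx": 0.4,"dy": 0,"dz": 0,"wx": 0,"wy": 0,"wz": 0},{"dx": 0,"dy": 0,"dz": 0,"wx": 0,"wy": 0,"wz": 0}]}}

```text
clock: 26.3
eef_pos: [0.4487, -0.3012, 0.1294]
tool_rot: [0.613, -0.354, 0.612, 0.353]
ft_force: [0.7, -0.2, -1.9]
gripper_width: 0.0493
finger_force: 30.0
```

Emit:
{"op": "step_arm", "data": {"rows": [{"dx": 0.3,"dy": 0,"dz": 0,"wx": 0,"wy": 0,"wz": 0},{"dx": 0.3,"dy": 0,"dz": 0,"wx": 0,"wy": 0,"wz": 0},{"dx": 0,"dy": 0,"dz": 0,"wx": 0,"wy": 0,"wz": 0}]}}

```text
clock: 26.6
eef_pos: [0.4487, -0.3012, 0.1288]
tool_rot: [0.613, -0.354, 0.612, 0.353]
ft_force: [0.3, 0.4, -1.7]
gripper_width: 0.0499
finger_force: 30.0
```

Emit:
{"op": "step_arm", "data": {"rows": [{"dx": 0.3,"dy": 0,"dz": 0,"wx": 0,"wy": 0,"wz": 0},{"dx": 0,"dy": 0,"dz": 0,"wx": 0,"wy": 0,"wz": 0},{"dx": 0,"dy": 0,"dz": 0,"wx": 0,"wy": 0,"wz": 0}]}}

```text
clock: 26.9
eef_pos: [0.4488, -0.3012, 0.1286]
tool_rot: [0.613, -0.354, 0.612, 0.353]
ft_force: [0.4, -0.9, -1.6]
gripper_width: 0.0499
finger_force: 30.0
```

Emit:
{"op": "step_arm", "data": {"rows": [{"dx": 0.3,"dy": 0,"dz": 0,"wx": 0,"wy": 0,"wz": 0},{"dx": 0,"dy": 0,"dz": 0,"wx": 0,"wy": 0,"wz": 0},{"dx": 0,"dy": 0,"dz": 0,"wx": 0,"wy": 0,"wz": 0}]}}

```text
clock: 27.2
eef_pos: [0.4488, -0.3012, 0.1283]
tool_rot: [0.613, -0.354, 0.612, 0.353]
ft_force: [-0.1, -0.3, -1.1]
gripper_width: 0.0498
finger_force: 30.0
```

Emit:
{"op": "step_arm", "data": {"rows": [{"dx": 0.3,"dy": 0,"dz": 0,"wx": 0,"wy": 0,"wz": 0},{"dx": 0,"dy": 0,"dz": 0,"wx": 0,"wy": 0,"wz": 0},{"dx": 0,"dy": 0,"dz": 0,"wx": 0,"wy": 0,"wz": 0}]}}

```text
clock: 27.5
eef_pos: [0.4488, -0.3012, 0.1283]
tool_rot: [0.613, -0.354, 0.612, 0.353]
ft_force: [-0.3, -0.1, 0.6]
gripper_width: 0.0498
finger_force: 30.0
```

```bash
python3 s.py
```

```text
27.5 [[-1.2374, 1.1265, 1.5196, 0.9211, 1.8875, 1.9572], [0.4488, -0.3012, 0.1283], [0.6131, -0.3537, 0.612, 0.3527], [-0.3199, -0.1037, 0.6181]] 0.04975531251963894
```

The weight has transferred (about +0.6 N). Open, then back straight off.

Emit:
{"op": "step_arm", "data": {"rows": [{"dx": 0,"dy": 0,"dz": 0,"wx": 0,"wy": 0,"wz": 0},{"dx": 0,"dy": 0,"dz": 0,"wx": 0,"wy": 0,"wz": 0},{"dx": 0,"dy": 0,"dz": 0,"wx": 0,"wy": 0,"wz": 0},{"dx": 0,"dy": 0,"dz": 0,"wx": 0,"wy": 0,"wz": 0},{"dx": 0,"dy": 0,"dz": 0,"wx": 0,"wy": 0,"wz": 0},{"dx": 0,"dy": 0,"dz": 0,"wx": 0,"wy": 0,"wz": 0},{"dx": 0,"dy": 0,"dz": 0,"wx": 0,"wy": 0,"wz": 0},{"dx": 0,"dy": 0,"dz": 0,"wx": 0,"wy": 0,"wz": 0}], "claw": -1}}

```text
clock: 28.3
eef_pos: [0.4487, -0.3012, 0.1279]
tool_rot: [0.613, -0.354, 0.612, 0.353]
ft_force: [-0.2, -0.2, 0.6]
gripper_width: 0.0867
finger_force: 0.0
```

Emit:
{"op": "step_arm", "data": {"rows": [{"dx": 0,"dy": 0,"dz": -5,"wx": 0,"wy": 0,"wz": 0},{"dx": 0,"dy": 0,"dz": -10,"wx": 0,"wy": 0,"wz": 0},{"dx": 0,"dy": 0,"dz": -15,"wx": 0,"wy": 0,"wz": 0},{"dx": 0,"dy": 0,"dz": -15,"wx": 0,"wy": 0,"wz": 0},{"dx": 0,"dy": 0,"dz": -15,"wx": 0,"wy": 0,"wz": 0},{"dx": 0,"dy": 0,"dz": -15,"wx": 0,"wy": 0,"wz": 0},{"dx": 0,"dy": 0,"dz": -15,"wx": 0,"wy": 0,"wz": 0},{"dx": 0,"dy": 0,"dz": -10,"wx": 0,"wy": 0,"wz": 0},{"dx": 0,"dy": 0,"dz": 0,"wx": 0,"wy": 0,"wz": 0},{"dx": 0,"dy": 0,"dz": 0,"wx": 0,"wy": 0,"wz": 0}]}}

```text
clock: 29.3
eef_pos: [0.3985, -0.3876, 0.1279]
tool_rot: [0.613, -0.354, 0.612, 0.353]
ft_force: [-0.9, -0.0, 0.2]
gripper_width: 0.0871
finger_force: 0.0
```

```bash
python3 s.py; python3 - <<'E'
from workcell import robot
from h import *
import cv2
o=[]
for n in("side","wrist"):
    m=robot.camera_model(n);im,d=robot.snapshot(n);o.append(im[:,:,::-1])
    w=cloud(dict(p=im,d=d,K=m["camera_matrix"],o=m["origin"],a=m["attitude"]))[0].reshape(-1,3);w=w[np.isfinite(w[:,0])]
    c=w[np.hypot(w[:,0]-.451,w[:,1]+.297)<.045]
    for lo,hi in((.06,.145),(.192,.205)):
        k=c[(c[:,2]>lo)&(c[:,2]<hi)]
        if len(k)>5:print(n,lo,len(k),cv2.minEnclosingCircle(k[:,:2].astype(np.float32)*1000),k[:,2].max())
cv2.imwrite("pics/f8.png",cv2.hconcat([cv2.resize(o[0][120:300,250:430],(400,400)),cv2.resize(o[1],(400,400))]))
E
```

```text
29.3 [[-1.349, 1.1538, 1.3639, 0.8509, 2.0142, 2.0242], [0.3985, -0.3876, 0.1279], [0.6129, -0.3535, 0.6123, 0.3528], [-0.8898, -0.0433, 0.1961]] 0.08710420870465695
side 0.06 446 ((451.6147766113281, -290.50433349609375), 27.07685089111328) 0.14499035037341224
side 0.192 84 ((453.044677734375, -294.5611267089844), 22.59450340270996) 0.20087119903907724
wrist 0.06 11004 ((446.6497802734375, -304.55242919921875), 25.045520782470703) 0.14499473303947227
wrist 0.192 8 ((449.4566650390625, -300.7421875), 20.805763244628906) 0.19356561289854132
```

View pics/f8.png

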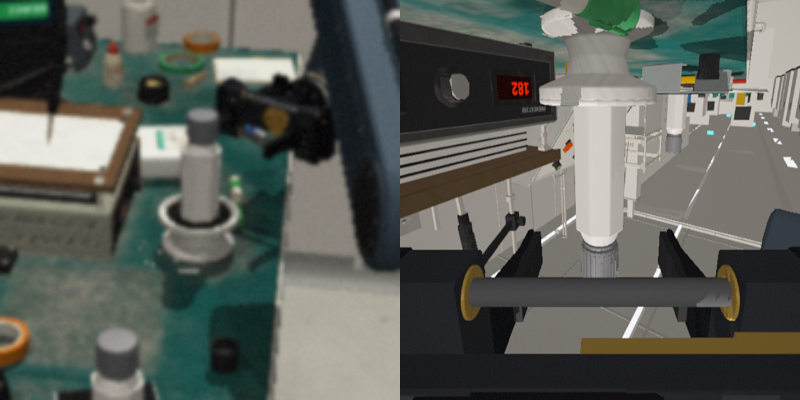

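The tall flask stands upright and centred inside the pedestal rim (left half, 200,165). The gripper is clear and open, and the short flask still stands on the riser.

```bash
python3 -c "
from workcell import robot
print(robot.job_done())"
```

```text
the job is handed in; nothing more can be done
None
```

The tall flask was held fully upside down for about 2.2 s and now stands upright and released inside the pedestal rim; the short flask is untouched on the riser, and I handed the job in about 29 s into the 64 s limit.

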